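# Set out the drinks board and fill the ice bowl

### The arm

A 7-joint arm with a two-finger parallel gripper is mounted at the origin on the work surface. World frame = base frame: x ahead of the robot, y to its left, z up, the work surface at z = 0. Lengths are in m, angles in rad, forces in N, time in s.
With the tool pointing down it reaches from about 0.4 to 0.875 m from the base axis. Payload 19.3 kg.
Tool frame: the origin (TCP) lies at the very end of the fingers, on their centre line; the grasp point (between the pads) lies 19 mm behind it; z points along the fingers, y is the line along which they close (so a half turn about z gives the same grasp; the last joint's range is limited). The gripper opens to 85 mm and grips with 20 to 120 N. Pads are 22 mm wide; open, the fingers measure 114 mm over their backs; the gripper's body (76 mm by 85 mm) begins 54 mm behind the grasp point. The pads swing forward as they close: fully open they stand 13 mm farther back than shut.
Start: joints at [-1.306, 0.521, -0.036, 1.599, 0.021, 1.021, -0.113], TCP at [0.205, 0.59, 0.231] pointing down, gripper open.
Joint ranges: [-2.91, 2.91], [-0.3, 2.13], [-1.5, 1.42], [0.17, 2.43], [-1.26, 4.41], [0.16, 1.93], [-2.52, 2.52]. Speed limits (rad/s): [1.89, 1.89, 2.39, 2.39, 3.01, 3.01, 3.01].

### API

Orientations are given as [roll, pitch, yaw] about the fixed x, y, z axes, in that order (R = Rz(yaw) Ry(pitch) Rx(roll)).
In Python, from cell import * gives the robot as it stands.
- The arm moves only by the tool jog_arm, never from a script. Its argument "motion" is one flat list of numbers, 7 for each row, row after row: the shift along the world's x, y, z as a fraction of full scale, then the turn, a rotation vector about the world's x, y, z as a fraction of full scale, then the opening, from 0 (shut) to 1 (fully open). A call has 1 to 8 rows; each row is the pose to reach, as a shift and turn from the pose commanded when the call began; what a row does not reach only later rows make up. Full scale, the value 1, is 0.1 m for a shift and 0.5 rad for a turn. A row lasts 1/8 s, in which the tool goes at most 62.5 mm and 10.7 degrees, less where a joint would pass 70% of its speed; a pose out of reach is approached as far as the arm can. A call with a number of a shift or a turn outside -1 to 1 is refused whole. A call with a gripper value outside its range is refused whole. The fingers move at their own pace and stop on an object; "force" is the grip in N (left out, the last holds). Time passes only in rows, so rows that repeat a pose let the fingers close. It gives the time, the measured TCP pose, the force, the opening and the grip force at its end, in the units of the state.
- get_state(): the state, without advancing time (a new reading comes with each control period).
- get_image(name): name is "side" or "top"; returns a dict with "color" (480x640x3 uint8, red, green, blue), "depth" (480x640 float32, m along the optical axis (not along the pixel's ray), 0 where there is no reading), "camera_matrix" (3x3 intrinsics, pixels), "cam_to_world" (4x4, takes a point from camera to world coordinates). Camera axes: x right, y down, z forward; pixel columns grow to the right and rows downward; lengths in m; the calibration is good to about 2 mm. A picture is of the moment at which its call begins.
- finish_job(): hands the job in; it is judged then, once.
The state is a dict: "time": time; "qpos": joint angles; "joint_velocities": joint speeds; "effort": joint torques, N m; "eef_pos": TCP position; "ee_rot": TCP orientation; "contact_force": force on the tool from outside, world axes, zero at the start; "wrist_torque": the same for the moment, N m; "finger_gap": opening from 0.0 (shut) to 1.0 (fully open); "grip_force": force on a finger pad.
Only numpy, scipy, OpenCV 4.12 (cv2) and the standard library are available. Lean on these libraries where they do the work, as an engineer would, in place of code of your own. Each camera call takes 0.05 s, during which the arm holds its last target. There are 200 camera calls.

### The job

Get the drinks corner ready for guests. First straighten the four coasters into one even row along the middle of the bamboo board, square to it and about 2 cm apart; then, since it melts, move all the ice from the bin into the white bowl with the scoop, never touching the ice with the fingers, and lay the scoop back flat on its rest. Leave the glasses, the mug and the jar standing where they are, and put the row right again if a coaster gets knocked.

Things in the scene. Friction and masses are not known exactly. Their poses are not given: they have to be found in the camera images.
- board: bamboo board lying flat on the white worktop, fixed, 250 mm along its x by 400 mm along its y (the long way), 20 mm thick; origin at the centre of its underside; its top is 20 mm above the worktop. The row of coasters belongs on its long middle line (board x = 0), anywhere along it.
- coaster1: square coaster, dark wood rim with a cork face, 70 x 70 x 10 mm, 40 g, loose on the board; origin at the centre of its underside, x and y along its sides
- coaster2: square coaster, dark wood rim with a cork face, 70 x 70 x 10 mm, 40 g, loose on the board; origin at the centre of its underside, x and y along its sides
- coaster3: square coaster, dark wood rim with a cork face, 70 x 70 x 10 mm, 40 g, loose on the board; origin at the centre of its underside, x and y along its sides
- coaster4: square coaster, dark wood rim with a cork face, 70 x 70 x 10 mm, 40 g, loose on the board; origin at the centre of its underside, x and y along its sides
- bin: open grey plastic ice bin, fixed, outside 263 mm (x) by 124 mm (y) by 75 mm high, walls and floor 4 mm (inside 255 x 116 x 71 mm); a thin collar and a pull lip at the rim add up to 12 mm outside. Origin at the centre of its underside. At the start the ice lies in one layer at bin x below 0 (the end near the robot); the other end is free
- ice1: ice cube, 32 mm, edges melted off by 6 mm, 30 g, very slippery (friction about 0.12 on everything); origin at its centre. 7 to 9 of the nine cubes are there
- ice2: ice cube, 32 mm, edges melted off by 6 mm, 30 g, very slippery (friction about 0.12 on everything); origin at its centre. 7 to 9 of the nine cubes are there
- ice3: ice cube, 32 mm, edges melted off by 6 mm, 30 g, very slippery (friction about 0.12 on everything); origin at its centre. 7 to 9 of the nine cubes are there
- ice4: ice cube, 32 mm, edges melted off by 6 mm, 30 g, very slippery (friction about 0.12 on everything); origin at its centre. 7 to 9 of the nine cubes are there
- ice5: ice cube, 32 mm, edges melted off by 6 mm, 30 g, very slippery (friction about 0.12 on everything); origin at its centre. 7 to 9 of the nine cubes are there
- ice6: ice cube, 32 mm, edges melted off by 6 mm, 30 g, very slippery (friction about 0.12 on everything); origin at its centre. 7 to 9 of the nine cubes are there
- ice7: ice cube, 32 mm, edges melted off by 6 mm, 30 g, very slippery (friction about 0.12 on everything); origin at its centre. 7 to 9 of the nine cubes are there
- ice8: ice cube, 32 mm, edges melted off by 6 mm, 30 g, very slippery (friction about 0.12 on everything); origin at its centre. 7 to 9 of the nine cubes are there
- ice9: ice cube, 32 mm, edges melted off by 6 mm, 30 g, very slippery (friction about 0.12 on everything); origin at its centre. 7 to 9 of the nine cubes are there
- scoop: flat aluminium ice scoop, 160 g: pan 110 mm long (x), 92 wide (y), floor 2.5 mm, mouth open to +x, back wall 60 mm high, side walls 50 mm high along its rear 70 mm, the front 38 mm a bare flat lip. Above the pan, on a post at the back, a black grip bar along x (x -62 to +38 mm), 20 mm wide, 86 to 112 mm above the underside. Origin: centre of the underside. Starts on its rest, mouth to about -x
- scoop_grip (a point): the place to grip the scoop: centre of the grip bar, 5 mm behind (-x of) and 99 mm above the scoop's origin; the fingers close along the scoop's y
- rest: low white scoop rest, a shallow tray, fixed, outside 158 mm (x) by 128 mm (y), floor 4 mm thick, rim 12 mm high, inside 150 x 120 mm; origin at the centre of its underside. The scoop lies in it with the mouth towards either short end
- bowl: round white serving bowl, fixed, 200 mm across the rim, 75 mm high, wall 4 mm, inner floor 5 mm above the worktop; origin at the centre of its underside
- tumbler1: glass tumbler, 72 mm across, 100 mm high, standing at the back; leave it alone
- tumbler2: another glass tumbler like it; leave it alone
- mug: white mug, 82 mm across, 90 mm high, standing behind the board; leave it alone
- jar: amber glass jar with a steel lid, 72 mm across, 96 mm high, right of the board; leave it alone

How it is judged:
On the way, in this order (a step that is already met when the one before it is completed fails the run):
1. the four coasters lie in one even, straight row along the middle of the board (x of coaster1 in the frame of board between -0.013 and 0.013 m and y of coaster1 in the frame of board between -0.165 and 0.165 m and z of coaster1 in the frame of board between 0.014 and 0.026 m and (angle between the x axis of coaster1 and the x axis of board, either way round below 0.16 rad or angle between the x axis of coaster1 and the y axis of board, either way round below 0.16 rad) and (horizontal distance between coaster1 and coaster2 between 0.077 and 0.103 m or horizontal distance between coaster1 and coaster3 between 0.077 and 0.103 m or horizontal distance between coaster1 and coaster4 between 0.077 and 0.103 m) and x of coaster2 in the frame of board between -0.013 and 0.013 m and y of coaster2 in the frame of board between -0.165 and 0.165 m and z of coaster2 in the frame of board between 0.014 and 0.026 m and (angle between the x axis of coaster2 and the x axis of board, either way round below 0.16 rad or angle between the x axis of coaster2 and the y axis of board, either way round below 0.16 rad) and (horizontal distance between coaster2 and coaster1 between 0.077 and 0.103 m or horizontal distance between coaster2 and coaster3 between 0.077 and 0.103 m or horizontal distance between coaster2 and coaster4 between 0.077 and 0.103 m) and x of coaster3 in the frame of board between -0.013 and 0.013 m and y of coaster3 in the frame of board between -0.165 and 0.165 m and z of coaster3 in the frame of board between 0.014 and 0.026 m and (angle between the x axis of coaster3 and the x axis of board, either way round below 0.16 rad or angle between the x axis of coaster3 and the y axis of board, either way round below 0.16 rad) and (horizontal distance between coaster3 and coaster1 between 0.077 and 0.103 m or horizontal distance between coaster3 and coaster2 between 0.077 and 0.103 m or horizontal distance between coaster3 and coaster4 between 0.077 and 0.103 m) and x of coaster4 in the frame of board between -0.013 and 0.013 m and y of coaster4 in the frame of board between -0.165 and 0.165 m and z of coaster4 in the frame of board between 0.014 and 0.026 m and (angle between the x axis of coaster4 and the x axis of board, either way round below 0.16 rad or angle between the x axis of coaster4 and the y axis of board, either way round below 0.16 rad) and (horizontal distance between coaster4 and coaster1 between 0.077 and 0.103 m or horizontal distance between coaster4 and coaster2 between 0.077 and 0.103 m or horizontal distance between coaster4 and coaster3 between 0.077 and 0.103 m) and (horizontal distance between coaster1 and coaster2 between 0.077 and 0.103 m or horizontal distance between coaster1 and coaster2 between 0.16 and 0.2 m or horizontal distance between coaster1 and coaster2 between 0.246 and 0.294 m) and (horizontal distance between coaster1 and coaster3 between 0.077 and 0.103 m or horizontal distance between coaster1 and coaster3 between 0.16 and 0.2 m or horizontal distance between coaster1 and coaster3 between 0.246 and 0.294 m) and (horizontal distance between coaster1 and coaster4 between 0.077 and 0.103 m or horizontal distance between coaster1 and coaster4 between 0.16 and 0.2 m or horizontal distance between coaster1 and coaster4 between 0.246 and 0.294 m) and (horizontal distance between coaster2 and coaster3 between 0.077 and 0.103 m or horizontal distance between coaster2 and coaster3 between 0.16 and 0.2 m or horizontal distance between coaster2 and coaster3 between 0.246 and 0.294 m) and (horizontal distance between coaster2 and coaster4 between 0.077 and 0.103 m or horizontal distance between coaster2 and coaster4 between 0.16 and 0.2 m or horizontal distance between coaster2 and coaster4 between 0.246 and 0.294 m) and (horizontal distance between coaster3 and coaster4 between 0.077 and 0.103 m or horizontal distance between coaster3 and coaster4 between 0.16 and 0.2 m or horizontal distance between coaster3 and coaster4 between 0.246 and 0.294 m)), for 0.3 s.
2. all the ice is in the bowl (horizontal distance between each of ice1, ice2, ice3, ice4, ice5, ice6, ice7, ice8, ice9 and bowl below 0.095 m and z of ice1 in the frame of bowl between 0.005 and 0.095 m and z of ice2 in the frame of bowl between 0.005 and 0.095 m and z of ice3 in the frame of bowl between 0.005 and 0.095 m and z of ice4 in the frame of bowl between 0.005 and 0.095 m and z of ice5 in the frame of bowl between 0.005 and 0.095 m and z of ice6 in the frame of bowl between 0.005 and 0.095 m and z of ice7 in the frame of bowl between 0.005 and 0.095 m and z of ice8 in the frame of bowl between 0.005 and 0.095 m and z of ice9 in the frame of bowl between 0.005 and 0.095 m), for 0.3 s.
At the end, for the whole second after the job is handed in: All ice in the bowl; scoop flat on its rest, centres within 30 mm; coasters flat on the board, each within 13 mm of its long middle line, square within 0.16 rad, neighbours 90 mm apart between centres (13 mm either way), the next 180 (20), the ends 270 (24); all released and at rest (all of step 1 and all of step 2 and horizontal distance between scoop and rest below 0.03 m and z of scoop in the frame of rest between 0 and 0.012 m and angle between scoop's own z axis and vertical below 0.1 rad and linear speed of each of scoop, coaster1, coaster2, coaster3, coaster4, ice1, ice2, ice3, ice4, ice5, ice6, ice7, ice8, ice9 below 0.03 m/s); the robot touches nothing.
It fails at once if the fingers touch an ice cube (contact force between the fingers and ice1 above 0.5 N or contact force between the fingers and ice2 above 0.5 N or contact force between the fingers and ice3 above 0.5 N or contact force between the fingers and ice4 above 0.5 N or contact force between the fingers and ice5 above 0.5 N or contact force between the fingers and ice6 above 0.5 N or contact force between the fingers and ice7 above 0.5 N or contact force between the fingers and ice8 above 0.5 N or contact force between the fingers and ice9 above 0.5 N).
It fails at once if a glass, the mug or the jar is shoved more than 40 mm or tipped over (distance of any of tumbler1, tumbler2, mug, jar from where it was at the start of the episode above 0.04 m or angle between any of tumbler1, tumbler2, mug, jar's own z axis and vertical above 0.5 rad).
Of ice1, ice2, ice3, ice4, ice5, ice6, ice7, ice8, ice9 only 7 to 9 are there at a start; the rules pass over those that are not, and their reading is None.
At some moment in a run one of coaster1, coaster2, coaster3, coaster4 may be knocked a few centimetres aside while the robot is not near it.
It also fails if it takes over 210 s, if anything falls off the work surface, if the arm or the gripper's body presses on something with over 40 N, if the wrist force passes 120 N, or if a joint passes its speed limit or range.

## Working session

There is one attempt and no reset: what is moved stays moved. The work goes in short steps, Python scripts to look and compute and a tool call to move; the robot and the scene stay as the last step left them, time stands still between calls to the robot, and variables do not carry over. Pictures are saved under pics/ and viewed, at most 14 in all, crops included, and the job is handed in when it is done.

Besides the shell and the picture viewer there is one more tool, called after "Emit:" by a JSON object that holds its "api" and its "payload", one argument or row to a line. jog_arm: Moves the arm, as the interface text tells. Shift numbers are shares of 0.1 m and turn numbers shares of 0.5 rad, none past 1 either way. Its arguments: {"type":"object","properties":{"motion":{"type":"array"},"force":{"type":"number"}},"required":["motion"]}

```bash
mkdir -p pics; ls
cat > h.py <<'E'
from cell import *
import numpy as np, cv2
def snap(n,name):
    im=get_image(n); cv2.imwrite(f'pics/{name}.png',im['color'][:,:,::-1]); np.savez(f'pics/{name}.npz',**im); return im
def cloud(im):
    d=im['depth'];K=im['camera_matrix'];v,u=np.mgrid[:480,:640]
    p=np.stack([(u-K[0,2])/K[0,0]*d,(v-K[1,2])/K[1,1]*d,d],-1)
    T=im['cam_to_world'];w=p@T[:3,:3].T+T[:3,3];w[d==0]=np.nan
    return w
E
python3 - <<'E'
from h import *
s=get_state();print(s)
for n in('top','side'):
    im=snap(n,n+'0');print(im['cam_to_world'].round(3).tolist(),im['camera_matrix'].round(1).tolist())
E
```

```text
pics
{'time': 0.0, 'qpos': array([-1.30619461,  0.52204452, -0.03633357,  1.60001664,  0.02118801,
        1.02108971, -0.11280311]), 'joint_velocities': array([ 1.13857246e-03, -1.20653474e-03,  7.70905043e-07, -1.12583720e-03,
       -2.39052871e-04,  1.73365013e-04, -8.59217759e-04]), 'effort': array([-3.54060239e-04, -9.27116561e+01,  1.97914816e+00, -3.69923151e+01,
        1.77694269e-02,  8.29361379e-03, -2.12403296e-05]), 'eef_pos': array([0.20527917, 0.5899609 , 0.23070355]), 'ee_rot': array([-3.14042107e+00,  7.06524135e-05,  2.80677712e+00]), 'contact_force': array([-0.23646339,  0.42868229, -0.48045542]), 'wrist_torque': array([-0.01450439, -0.0015891 , -0.00701117]), 'grip_force': 0.0, 'finger_gap': 0.9951577879456949}
[[0.026, -0.996, 0.084, 0.48], [-1.0, -0.026, 0.002, -0.059], [0.0, -0.084, -0.996, 1.205], [0.0, 0.0, 0.0, 1.0]] [[459.4, 0.0, 321.4], [0.0, 459.4, 240.7], [0.0, 0.0, 1.0]]
[[-0.959, -0.185, 0.215, 0.356], [-0.282, 0.681, -0.676, 0.656], [-0.022, -0.709, -0.705, 0.8], [0.0, 0.0, 0.0, 1.0]] [[442.1, 0.0, 318.1], [0.0, 442.1, 236.7], [0.0, 0.0, 1.0]]
```

View pics/top0.png

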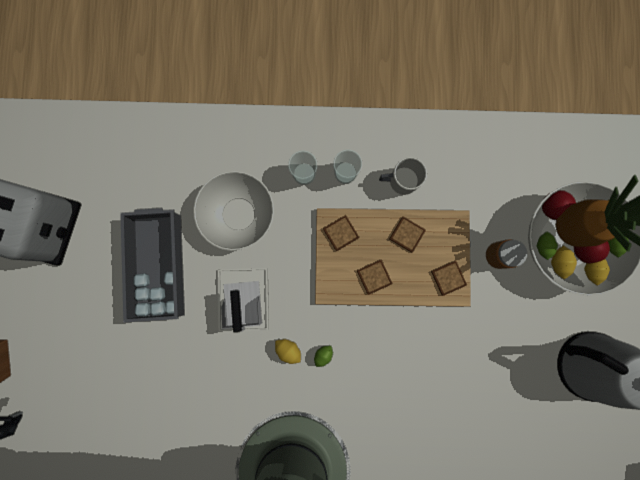

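View pics/side0.png

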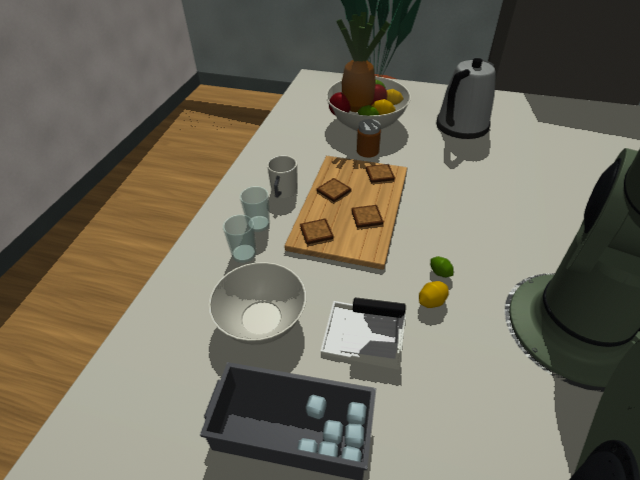

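Top view: board at about (393,257) with coasters at (341,233), (407,235), (374,277), (448,278). The bin is at (150,265) with about 7 cubes, the bowl at (233,212), and the rest and scoop at (242,300). Next I measure.

```bash
cat >> h.py <<'E'
def rect(pts):
    (c,s,a)=cv2.minAreaRect(pts.astype(np.float32)*1000); return np.round(c,1),np.round(s,1),round(a,1)
def measure(im,verbose=True):
    w=cloud(im);h=cv2.cvtColor(im['color'],cv2.COLOR_RGB2HSV)
    z=w[...,2]; R={}
    m=(abs(z-.02)<.006)&(w[...,1]<-.03)&(w[...,1]>-.48)&(w[...,0]>.38)&(w[...,0]<.72)
    m|=(abs(z-.03)<.006)&(w[...,1]<-.03)&(w[...,1]>-.44)&(w[...,0]>.38)&(w[...,0]<.72)
    m=cv2.morphologyEx(m.astype(np.uint8),cv2.MORPH_OPEN,np.ones((5,5)))
    R['board']=rect(w[m>0][:,:2])
    K=im['camera_matrix'];T=im['cam_to_world']
    d=(h[...,2]<125)&(h[...,1]>60)&(m>0)
    d=cv2.morphologyEx(d.astype(np.uint8),cv2.MORPH_CLOSE,np.ones((3,3)))
    d=cv2.morphologyEx(d,cv2.MORPH_OPEN,np.ones((3,3)))
    n,l,st,_=cv2.connectedComponentsWithStats(d)
    R['dark']=[(rect(w[(l==i)&~np.isnan(z)][:,:2]),int(st[i,4])) for i in range(1,n) if st[i,4]>150]
    q=(abs(z-.03)<.004)&(m>0); q=cv2.morphologyEx(q.astype(np.uint8),cv2.MORPH_OPEN,np.ones((5,5)))
    n,l,st,_=cv2.connectedComponentsWithStats(q)
    R['z30']=[(rect(w[l==i][:,:2]),int(st[i,4]),round(float(np.median(z[l==i])),4)) for i in range(1,n) if st[i,4]>150]
    return R
E
python3 - <<'E'
from h import *
im=np.load('pics/top0.npz');w=cloud(im);z=w[...,2]
for k,v in measure(im).items(): print(k,*(v if isinstance(v,list) else [v]),sep='\n  ')
X,Y=w[...,0],w[...,1]
print('bowl',rect(w[(z>.06)&(X>.48)&(X<.75)&(Y>.05)&(Y<.31)][:,:2]))
pts=w[(z>.068)&(z<.085)&(X>.48)&(X<.75)&(Y>.05)&(Y<.31)]
print(cv2.minEnclosingCircle((pts[:,:2]*1000).astype(np.float32)))
print('bin',rect(w[(z>.068)&(z<.085)&(X>.3)&(X<.68)&(Y>.315)&(Y<.53)][:,:2]))
b=(X>.28)&(X<.52)&(Y>.08)&(Y<.3)
print('grip',rect(w[b&(z>.09)&(z<.14)][:,:2]),np.nanmedian(z[b&(z>.09)]))
print('rest',rect(w[b&(z>.007)&(z<.02)][:,:2]))
print('mid',rect(w[b&(z>.04)&(z<.075)][:,:2]))
ice=(X>.3)&(X<.6)&(Y>.32)&(Y<.5)&(z>.026)&(z<.05)
n,l,st,c=cv2.connectedComponentsWithStats(ice.astype(np.uint8))
for i in range(1,n):
  if st[i,4]>15: print('ice',st[i],w[l==i].mean(0).round(3), np.nanmax(z[l==i]))
for v in range(268,336,3): print(v,' '.join('%3d'%(1000*q) if q==q else 'nan' for q in z[v,212:274:3]))
E
```

```text
board
  (array([ 545.3, -242.7]), array([249.9, 400. ]), 0.7)
dark
  ((array([ 596.8, -102.8]), array([80.5, 85.6]), 31.1), 876)
  ((array([ 605.2, -277.7]), array([80.6, 85.1]), 64.2), 878)
  ((array([ 625.7, -415.8]), array([59.1, 46.5]), 76.9), 274)
  ((array([ 516.8, -395.4]), array([107.6, 122.3]), 24.2), 1146)
  ((array([ 489.3, -191.7]), array([75. , 81.8]), 26.3), 868)
z30
  ((array([ 599.6, -104.3]), array([39.2, 67.1]), 1.5), 237, 0.0295)
bowl (array([628.2, 208.3]), array([197.9, 294.5]), 23.1)
((603.0218505859375, 203.20498657226562), 158.86192321777344)
bin (array([508.9, 369.4]), array([278.3, 130.3]), 5.2)
grip (array([402.2, 141.7]), array([99.8, 20.7]), 6.6) 0.11452561465577049
rest (array([427.4, 188.4]), array([166.7, 221.6]), 3.4)
mid (array([421.9, 197.7]), array([230.2, 124.6]), 79.5)
ice [128 228  21  90 827] [0.454 0.408 0.035] 0.04976874176719548
ice [164 272   9  12  91] [0.475 0.33  0.034] 0.041079389783742704
ice [150 287  13  13 152] [0.434 0.359 0.034] 0.039935500502032095
ice [166 301   6  13  59] [0.402 0.326 0.034] 0.04070291596744835
ice [150 302  14
[... 1374 characters left out ...]
  -3  -2  14   5  35   5   3 115 114 109   3   8   5   4  11   2  25   4   0  -2  -5
316   0  -1   1   3  35   2   6 119 113 113   2   6   4   3   0   5  30   3   3   1  -4
319   0   3   0   2  36   4   7 111 115 113   7   5   6   4   3   7  34   3   0   7  -2
322  -1   1   0   1  42   5   5 119 115 114   3   8  11   7   4   4  34   1   2   2  -4
325   1   0   1   2  44   6  14 115 118 114  45  53  64  62  59  63   0   3   3   0  -2
328   0   0  -4   0  63   4   4 114 115 113  95   0   7  12  10   8  11  12   7   1   2
331   0   0   0   1  -3   0  -5 110 119 112  -2   0  -1  -3  -1   0   0   3   0  -2  -1
334  -2  -2   0  -2  -1  -4   0   0  -2  -1   0   2  -1  -3  -4   0  -4   1   0   1  -3
```

Run:
```python
import cv2
a=cv2.imread('pics/top0.png')[200:340,105:285]
b=cv2.imread('pics/side0.png')[285:475,195:415]
cv2.imwrite('pics/c0.png',cv2.resize(a,None,fx=4,fy=4,interpolation=cv2.INTER_CUBIC))
```

```text
(no output)
```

View pics/c0.png

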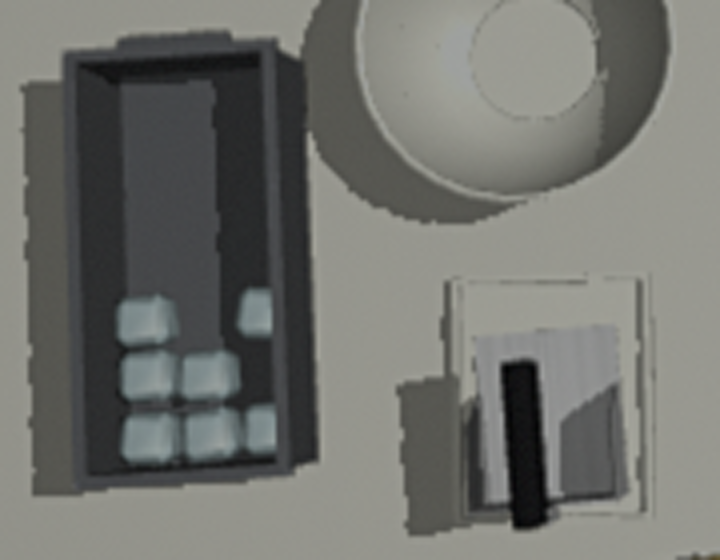

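The crop shows 7 cubes in rows at the near end of the bin. The scoop's back wall faces the robot, so its mouth points to world +x. Next I refine the poses by projecting edges onto planes of known height.

```bash
cat >> h.py <<'E'
def plane(im,uv,z):
    K=im['camera_matrix'];T=im['cam_to_world'];uv=np.asarray(uv,float).reshape(-1,2)
    r=np.c_[(uv-K[[0,1],[2,2]])/K[[0,1],[0,1]],np.ones(len(uv))]@T[:3,:3].T
    return (T[:3,3]+r*((z-T[2,3])/r[:,2])[:,None])[:,:2]
BX,BY,BA=545.3,-242.7,np.deg2rad(0.7)
def coasters(im,thr=None):
    h=cv2.cvtColor(im['color'],cv2.COLOR_RGB2HSV);m=np.zeros((480,640),np.uint8)
    W=plane(im,np.stack(np.meshgrid(np.arange(640),np.arange(480)),-1).reshape(-1,2),.03).reshape(480,640,2)*1000
    m=((abs(W[...,0]-BX)<118)&(abs(W[...,1]-BY)<192)&(h[...,2]<thr if thr else h[...,2]<120)).astype(np.uint8)
    m=cv2.morphologyEx(cv2.morphologyEx(m,cv2.MORPH_CLOSE,np.ones((5,5))),cv2.MORPH_OPEN,np.ones((9,9)))
    out=[]
    for c in cv2.findContours(m,cv2.RETR_EXTERNAL,cv2.CHAIN_APPROX_NONE)[0]:
        if cv2.contourArea(c)<300: continue
        (x,y),s,a=cv2.minAreaRect((plane(im,c,.03)*1000).astype(np.float32)); a=(a+45)%90-45
        dx,dy=x-BX,y-BY
        out.append([x,y,a,dx*np.cos(BA)+dy*np.sin(BA),dy*np.cos(BA)-dx*np.sin(BA),*s])
    return np.round(sorted(out,key=lambda q:-q[1]),1)
E
python3 - <<'E'
from h import *
im=np.load('pics/top0.npz');h=cv2.cvtColor(im['color'],cv2.COLOR_RGB2HSV)
for t in (100,120,135): print(t,coasters(im,t).tolist())
print(h[260:266,405,2],h[277,448],h[236,460],h[277,374])
w=cloud(im)
# bowl circle: wall-vs-table at rim height; fit from depth rim
z=w[...,2]
m=((z>.062)&(z<.09)&(w[...,1]>.08)&(w[...,1]<.32)&(w[...,0]>.47)&(w[...,0]<.73))
m[:, :193]=0; m[:,274:]=0; m[:170]=0; m[253:]=0
print('bowl',cv2.minEnclosingCircle((w[m][:,:2]*1000).astype(np.float32)),np.median(w[m][:,:2],0))
# bin: rim corners picked in crop
C=np.array([[65,50],[278,40],[290,470],[78,485]])/4+[105,200]
print('bin corners',(plane(im,C,.075)*1000).round(1).tolist())
R=np.array([[449,280],[652,274],[645,515],[462,516]])/4+[105,200]
print('rest corners',(plane(im,R,.012)*1000).round(1).tolist())
S=np.array([[475,338],[614,326],[622,492],[485,502]])/4+[105,200]
print('scoop',(plane(im,S,.0065)*1000).round(1).tolist())
I=np.array([[146,322],[258,312],[149,376],[210,377],[150,438],[212,435],[265,430]])/4+[105,200]
print('ice',(plane(im,I,.034)*1000).round(1).tolist())
E
```

```text
100 []
120 [[599.8, -103.3, 31.4, 56.2, 138.7, 73.3, 79.1], [489.7, -191.5, 26.1, -55.0, 51.9, 74.4, 78.6], [601.0, -273.2, -28.9, 55.3, -31.2, 76.1, 83.8], [495.1, -385.4, 23.8, -52.0, -142.0, 73.2, 89.9]]
135 [[545.4, -241.9, -0.0, 0.2, 0.8, 382.5, 235.5]]
[135 136 137 135 132 131] [ 17 117 100] [ 17 102 137] [ 16 124 105]
bowl ((647.2763671875, 163.95042419433594), 99.73003387451172) [0.6278431  0.22516137]
bin corners [[633.0, 441.4], [642.7, 309.7], [379.0, 288.3], [366.6, 416.7]]
rest corners [[497.9, 211.1], [505.2, 79.7], [350.9, 78.6], [347.2, 195.8]]
scoop [[460.8, 193.7], [471.0, 103.8], [364.5, 94.6], [355.8, 182.6]]
ice [[465.9, 397.2], [474.1, 326.4], [431.9, 393.3], [432.3, 354.6], [393.0, 390.3], [395.9, 351.3], [399.9, 318.0]]
```

Run:
```python
from h import *
im=np.load('pics/top0.npz');h=cv2.cvtColor(im['color'],cv2.COLOR_RGB2HSV)
a=cv2.resize(im['color'][205:305,310:475,::-1],None,fx=4.8,fy=4.8,interpolation=cv2.INTER_CUBIC)
cv2.imwrite('pics/c1.png',a)
B=np.array([[194,212],[272,212],[233,174],[233,250.5]])
print('bowl',(plane(im,B,.075)*1000).round(1).tolist())
```

```text
bowl [[639.0, 261.0], [644.1, 67.5], [737.3, 168.3], [545.9, 160.2]]
```

View pics/c1.png

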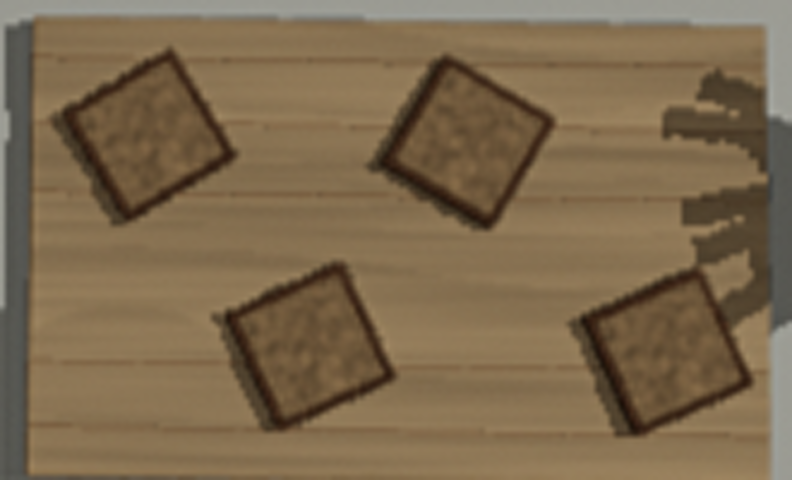

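Emit:
{"api": "jog_arm", "payload": {
  "motion": [1, -1, 0, 0, 0, -0.5, 1, 1, -1, 0, 0, 0, -1, 1, 1, -1, 0, 0, 0, -1, 1]
}}

```text
time: 0.48
eef_pos: [0.3085, 0.4871, 0.2314]
ee_rot: [-3.141, 0.001, 2.297]
contact_force: [-0.0, 1.1, -0.5]
finger_gap: 0.997
grip_force: 0.0
```

Emit:
{"api": "jog_arm", "payload": {
  "motion": [1, -1, 0, 0, 0, -0.5, 1, 1, -1, 0, 0, 0, -0.5, 1, 1, -1, 0, 0, 0, -0.5, 1]
}}

```text
time: 0.85
eef_pos: [0.408, 0.387, 0.2313]
ee_rot: [3.141, 0.001, 2.051]
contact_force: [-0.9, 0.3, 0.1]
finger_gap: 1.0
grip_force: 0.0
```

Emit:
{"api": "jog_arm", "payload": {
  "motion": [1, -1, 0, 0, 0, 0, 1, 1, -1, 0, 0, 0, 0, 1, 1, -1, 0, 0, 0, 0, 1]
}}

```text
time: 1.23
eef_pos: [0.5075, 0.2872, 0.2311]
ee_rot: [-3.141, 0.001, 2.053]
contact_force: [-1.3, -0.6, 0.8]
finger_gap: 0.997
grip_force: 0.0
```

Emit:
{"api": "jog_arm", "payload": {
  "motion": [0.8, -1, 0, 0, 0, 0, 1, 0.8, -1, 0, 0, 0, 0, 1, 0.8, -1, 0, 0, 0, 0, 1]
}}

```text
time: 1.6
eef_pos: [0.5872, 0.1865, 0.231]
ee_rot: [-3.141, 0.002, 2.052]
contact_force: [-0.6, 0.5, 0.8]
finger_gap: 1.0
grip_force: 0.0
```

Emit:
{"api": "jog_arm", "payload": {
  "motion": [0, -1, 0, 0, 0, 0, 1, 0, -1, 0, 0, 0, 0, 1, 0, -1, 0, 0, 0, 0, 1]
}}

```text
time: 1.98
eef_pos: [0.5851, 0.0886, 0.2314]
ee_rot: [-3.141, 0.0, 2.054]
contact_force: [-0.5, 1.4, -0.3]
finger_gap: 1.001
grip_force: 0.0
```

Emit:
{"api": "jog_arm", "payload": {
  "motion": [0, -1, 0, 0, 0, 0, 1, 0, -1, 0, 0, 0, 0, 1, 0, -1, 0, 0, 0, 0, 1]
}}

```text
time: 2.35
eef_pos: [0.5853, -0.0108, 0.2313]
ee_rot: [-3.141, 0.0, 2.055]
contact_force: [-0.0, 0.7, -0.4]
finger_gap: 1.0
grip_force: 0.0
```

Run:
```python
from h import *
im=np.load('pics/top0.npz')
Q=dict(A=[(170,50),(233,155),(125,220),(62,115)],B=[(447,57),(553,122),(490,227),(385,160)],C=[(342,264),(393,377),(280,430),(228,315)],D=[(697,270),(750,382),(638,434),(582,318)])
for k,q in Q.items():
    w=plane(im,np.array(q)/4.8+[310,205],.03)*1000
    e=np.roll(w,-1,0)-w; a=np.rad2deg(np.arctan2(e[:,1],e[:,0]))%90
    print(k,w.mean(0).round(1),np.linalg.norm(e,axis=1).round(1),a.round(1))
b=np.array([(35,18),(765,27),(770,475),(27,475)])/4.8+[310,205]
w=plane(im,b,.02)*1000;e=np.roll(w,-1,0)-w
print(w.mean(0),np.linalg.norm(e,axis=1).round(1),(np.rad2deg(np.arctan2(e[:,1],e[:,0]))%90).round(1))
```

```text
A [ 600.6 -106.1] [65.8 67.6 65.6 67.9] [32.1 32.6 32.3 32.7]
B [ 601.7 -278.1] [66.3 66.2 66.2 65.1] [59.6 59.9 58.7 60. ]
C [ 490.  -195.4] [65.5 66.4 66.6 66.7] [25.3 26.4 25.6 25.5]
D [ 492.6 -384.5] [65.1 66.  67.6 66.9] [25.7 26.1 26.4 24. ]
[ 544.75753161 -243.23610517] [396.1 241.1 396.2 246.1] [0.8 0.6 1.5 0.6]
```

Crop shows the four coasters' top faces clearly. Their corners give poses A(601,-106,32°), B(602,-278,-30°), C(490,-195,26°), D(493,-385,26°). I start with A.

Emit:
{"api": "jog_arm", "payload": {
  "motion": [0.16, -0.96, -0.5, 0, 0, 0.16, 1, 0.16, -0.96, -1, 0, 0, 0.16, 1, 0.16, -0.96, -1, 0, 0, 0.16, 1]
}}

```text
time: 2.72
eef_pos: [0.6004, -0.105, 0.1283]
ee_rot: [-3.139, -0.003, 2.137]
contact_force: [-0.2, 1.0, -0.7]
finger_gap: 1.003
grip_force: 0.0
```

Emit:
{"api": "jog_arm", "payload": {
  "motion": [0, 0, -0.5, 0, 0, 0, 1, 0, 0, -0.9, 0, 0, 0, 1, 0, 0, -0.95, 0, 0, 0, 1, 0, 0, -0.95, 0, 0, 0, 1]
}}

```text
time: 3.22
eef_pos: [0.6023, -0.1045, 0.0375]
ee_rot: [3.14, 0.0, 2.138]
contact_force: [0.5, -1.0, 0.3]
finger_gap: 0.998
grip_force: 0.0
```

Emit:
{"api": "jog_arm", "payload": {
  "motion": [0, 0, -0.05, 0, 0, 0, 1, 0, 0, -0.1, 0, 0, 0, 1, 0, 0, -0.13, 0, 0, 0, 1, 0, 0, -0.13, 0, 0, 0, 1]
}}

```text
time: 3.72
eef_pos: [0.6013, -0.1057, 0.0232]
ee_rot: [-3.141, -0.0, 2.137]
contact_force: [0.1, -0.3, -0.1]
finger_gap: 1.001
grip_force: 0.0
```

Emit:
{"api": "jog_arm", "payload": {
  "motion": [0, 0, -0.03, 0, 0, 0, 1, 0, 0, -0.03, 0, 0, 0, 1]
}}

```text
time: 3.98
eef_pos: [0.6013, -0.1057, 0.0201]
ee_rot: [-3.141, -0.0, 2.137]
contact_force: [-0.5, 0.1, 0.5]
finger_gap: 0.996
grip_force: 0.0
```

Emit:
{"api": "jog_arm", "payload": {
  "motion": [0, 0, -0.03, 0, 0, 0, 1, 0, 0, -0.03, 0, 0, 0, 1]
}}

```text
time: 4.22
eef_pos: [0.6012, -0.1057, 0.017]
ee_rot: [-3.141, -0.0, 2.137]
contact_force: [-0.1, 0.2, 0.5]
finger_gap: 1.004
grip_force: 0.0
```

Emit:
{"api": "jog_arm", "payload": {
  "motion": [0, 0, -0.04, 0, 0, 0, 1, 0, 0, -0.04, 0, 0, 0, 1]
}}

```text
time: 4.47
eef_pos: [0.6012, -0.1057, 0.013]
ee_rot: [-3.141, -0.0, 2.137]
contact_force: [0.2, 1.0, 0.1]
finger_gap: 1.002
grip_force: 0.0
```

Emit:
{"api": "jog_arm", "payload": {
  "motion": [0, 0, 0, 0, 0, 0, 0.6, 0, 0, 0, 0, 0, 0, 0.6, 0, 0, 0, 0, 0, 0, 0.6, 0, 0, 0, 0, 0, 0, 0.6],
  "force": 25
}}

```text
time: 4.97
eef_pos: [0.6014, -0.1058, 0.0135]
ee_rot: [3.141, 0.0, 2.137]
contact_force: [-2.0, -0.1, 4.7]
finger_gap: 0.81
grip_force: 28.9
```

Emit:
{"api": "jog_arm", "payload": {
  "motion": [0, 0, 0.1, 0, 0, 0, 0.6, 0, 0, 0.2, 0, 0, 0, 0.6, 0, 0, 0.2, 0, 0, 0, 0.6]
}}

```text
time: 5.35
eef_pos: [0.602, -0.1058, 0.0344]
ee_rot: [3.14, 0.001, 2.137]
contact_force: [-0.3, -0.2, -1.2]
finger_gap: 0.809
grip_force: 28.6
```

Run:
```python
from h import *
im=snap('top','t1');b=im['color'][195:305,310:475,::-1]
s=get_image('side')['color'][130:280,270:430,::-1]
a=np.hstack([cv2.resize(b,(495,330)),cv2.resize(s,(352,330))[:, :300]])
cv2.imwrite('pics/c2.png',a)
```

```text
(no output)
```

View pics/c2.png

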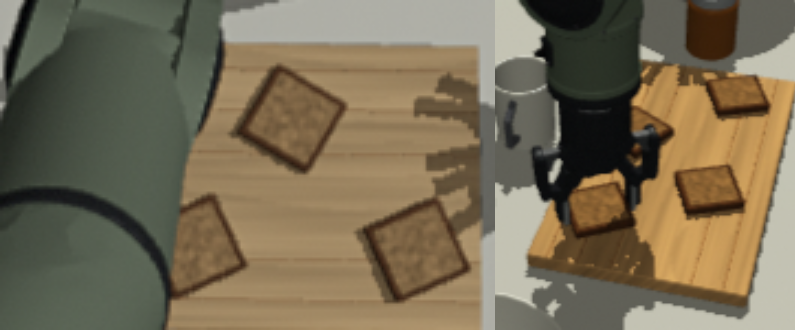

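The side view shows coaster A held between the pads. Next I turn it square and place it.

Emit:
{"api": "jog_arm", "payload": {
  "motion": [-0.3, -0.02, 0, 0, 0, -0.36, 0.6, -0.58, -0.02, 0, 0, 0, -0.72, 0.6, -0.58, -0.02, 0, 0, 0, -1, 0.6]
}}

```text
time: 5.82
eef_pos: [0.5415, -0.1079, 0.0331]
ee_rot: [-3.14, -0.0, 1.631]
contact_force: [1.3, 0.1, 0.0]
finger_gap: 0.807
grip_force: 28.7
```

Emit:
{"api": "jog_arm", "payload": {
  "motion": [0, 0, 0, 0, 0, -0.1, 0.6, 0, 0, -0.1, 0, 0, -0.1, 0.6, 0, 0, -0.19, 0, 0, -0.1, 0.6, 0, 0, -0.19, 0, 0, -0.1, 0.6]
}}

```text
time: 6.32
eef_pos: [0.5431, -0.1078, 0.0132]
ee_rot: [-3.141, -0.0, 1.588]
contact_force: [0.2, 0.3, -0.3]
finger_gap: 0.81
grip_force: 29.6
```

Emit:
{"api": "jog_arm", "payload": {
  "motion": [0, 0, 0, 0, 0, 0, 1, 0, 0, 0, 0, 0, 0, 1, 0, 0, 0, 0, 0, 0, 1]
}}

```text
time: 6.7
eef_pos: [0.5434, -0.1077, 0.0143]
ee_rot: [3.142, 0.0, 1.587]
contact_force: [-0.7, 0.8, 0.0]
finger_gap: 1.002
grip_force: 0.0
```

Emit:
{"api": "jog_arm", "payload": {
  "motion": [0, 0, 0.4, 0, 0, 0, 1, -0.2, -0.3, 0.7, 0, 0, 0.3, 1, -0.53, -0.87, 0.7, 0, 0, 0.7, 1, -0.53, -0.87, 0.7, 0, 0, 0.86, 1, -0.53, -0.87, 0.4, 0, 0, 0.86, 1, -0.53, -0.87, 0.2, 0, 0, 0.86, 1]
}}

```text
time: 7.45
eef_pos: [0.4902, -0.1948, 0.0336]
ee_rot: [3.141, -0.0, 2.017]
contact_force: [0.4, -0.1, 0.4]
finger_gap: 0.995
grip_force: 0.0
```

Emit:
{"api": "jog_arm", "payload": {
  "motion": [0, 0, -0.1, 0, 0, 0, 1, 0, 0, -0.2, 0, 0, 0, 1, 0, 0, -0.2, 0, 0, 0, 1]
}}

```text
time: 7.82
eef_pos: [0.4903, -0.1947, 0.014]
ee_rot: [-3.141, -0.0, 2.017]
contact_force: [-0.5, -1.1, 0.6]
finger_gap: 0.997
grip_force: 0.0
```

Emit:
{"api": "jog_arm", "payload": {
  "motion": [0, 0, 0, 0, 0, 0, 0.6, 0, 0, 0, 0, 0, 0, 0.6, 0, 0, 0, 0, 0, 0, 0.6, 0, 0, 0, 0, 0, 0, 0.6, 0, 0, 0.1, 0, 0, 0, 0.6, 0, 0, 0.2, 0, 0, 0, 0.6],
  "force": 25
}}

```text
time: 8.57
eef_pos: [0.4905, -0.1948, 0.0352]
ee_rot: [3.141, 0.0, 2.017]
contact_force: [-0.5, -0.4, -0.4]
finger_gap: 0.811
grip_force: 29.1
```

Emit:
{"api": "jog_arm", "payload": {
  "motion": [0.3, -0.03, 0, 0, 0, -0.36, 0.6, 0.54, -0.03, 0, 0, 0, -0.72, 0.6, 0.54, -0.03, 0, 0, 0, -0.87, 0.6, 0.54, -0.03, 0, 0, 0, -0.87, 0.6]
}}

```text
time: 9.07
eef_pos: [0.5445, -0.1975, 0.0348]
ee_rot: [3.141, 0.0, 1.583]
contact_force: [-0.2, 1.6, -0.8]
finger_gap: 0.81
grip_force: 29.1
```

Emit:
{"api": "jog_arm", "payload": {
  "motion": [0, 0, -0.1, 0, 0, 0, 0.6, 0, 0, -0.2, 0, 0, 0, 0.6, 0, 0, -0.2, 0, 0, 0, 0.6, 0, 0, -0.2, 0, 0, 0, 1, 0, 0, -0.2, 0, 0, 0, 1, 0, 0, -0.2, 0, 0, 0, 1]
}}

```text
time: 9.82
eef_pos: [0.5444, -0.1977, 0.0142]
ee_rot: [-3.142, -0.0, 1.582]
contact_force: [0.4, -0.1, -0.6]
finger_gap: 0.999
grip_force: 0.0
```

Emit:
{"api": "jog_arm", "payload": {
  "motion": [0, 0, 0.3, 0, 0, 0, 1, 0, 0, 0.7, 0, 0, 0, 1, 0.57, -0.8, 0.7, 0, 0, -0.36, 1, 0.57, -0.8, 0.7, 0, 0, -0.72, 1, 0.57, -0.8, 0.7, 0, 0, -1, 1, 0.57, -0.8, 0.4, 0, 0, -1, 1, 0.57, -0.8, 0.2, 0, 0, -1, 1]
}}

```text
time: 10.7
eef_pos: [0.6011, -0.2773, 0.033]
ee_rot: [-3.141, -0.0, 1.082]
contact_force: [0.1, 0.0, 0.3]
finger_gap: 0.997
grip_force: 0.0
```

Emit:
{"api": "jog_arm", "payload": {
  "motion": [0, 0, -0.1, 0, 0, -0.08, 1, 0, 0, -0.2, 0, 0, -0.08, 1, 0, 0, -0.2, 0, 0, -0.08, 1]
}}

```text
time: 11.08
eef_pos: [0.6012, -0.2777, 0.014]
ee_rot: [-3.141, 0.0, 1.042]
contact_force: [0.2, -0.2, -0.7]
finger_gap: 0.996
grip_force: 0.0
```

Emit:
{"api": "jog_arm", "payload": {
  "motion": [0, 0, 0, 0, 0, 0, 0.6, 0, 0, 0, 0, 0, 0, 0.6, 0, 0, 0, 0, 0, 0, 0.6, 0, 0, 0, 0, 0, 0, 0.6, 0, 0, 0.1, 0, 0, 0, 0.6, 0, 0, 0.2, 0, 0, 0, 0.6],
  "force": 25
}}

```text
time: 11.82
eef_pos: [0.6015, -0.2778, 0.0352]
ee_rot: [3.141, -0.0, 1.042]
contact_force: [0.2, -0.4, -0.7]
finger_gap: 0.81
grip_force: 28.6
```

Emit:
{"api": "jog_arm", "payload": {
  "motion": [-0.3, -0.1, 0, 0, 0, 0.36, 0.6, -0.56, -0.1, 0, 0, 0, 0.72, 0.6, -0.56, -0.1, 0, 0, 0, 1, 0.6, -0.56, -0.1, 0, 0, 0, 1, 0.6]
}}

```text
time: 12.32
eef_pos: [0.5456, -0.2881, 0.0352]
ee_rot: [3.14, -0.0, 1.541]
contact_force: [0.0, -0.4, 0.0]
finger_gap: 0.806
grip_force: 28.7
```

Emit:
{"api": "jog_arm", "payload": {
  "motion": [0, 0, -0.1, 0, 0, 0.09, 0.6, 0, 0, -0.2, 0, 0, 0.09, 0.6, 0, 0, -0.2, 0, 0, 0.09, 0.6, 0, 0, -0.2, 0, 0, 0.09, 1, 0, 0, -0.2, 0, 0, 0.09, 1, 0, 0, -0.2, 0, 0, 0.09, 1]
}}

```text
time: 13.08
eef_pos: [0.5454, -0.2877, 0.0143]
ee_rot: [3.142, 0.0, 1.586]
contact_force: [0.0, -0.4, -0.8]
finger_gap: 1.002
grip_force: 0.0
```

Emit:
{"api": "jog_arm", "payload": {
  "motion": [0, 0, 0.3, 0, 0, 0, 1, 0, 0, 0.7, 0, 0, 0, 1, -0.53, -0.97, 0.7, 0, 0, 0.36, 1, -0.53, -0.97, 0.7, 0, 0, 0.72, 1, -0.53, -0.97, 0.7, 0, 0, 0.87, 1, -0.53, -0.97, 0.4, 0, 0, 0.87, 1, -0.53, -0.97, 0.2, 0, 0, 0.87, 1]
}}

```text
time: 13.95
eef_pos: [0.4921, -0.3845, 0.0332]
ee_rot: [-3.141, -0.001, 2.021]
contact_force: [0.2, -0.2, -0.5]
finger_gap: 0.998
grip_force: 0.0
```

Emit:
{"api": "jog_arm", "payload": {
  "motion": [0, 0, -0.1, 0, 0, 0, 1, 0, 0, -0.2, 0, 0, 0, 1, 0, 0, -0.2, 0, 0, 0, 1]
}}

```text
time: 14.32
eef_pos: [0.4923, -0.3845, 0.0139]
ee_rot: [-3.141, -0.001, 2.022]
contact_force: [0.0, -0.4, 0.1]
finger_gap: 1.002
grip_force: 0.0
```

Emit:
{"api": "jog_arm", "payload": {
  "motion": [0, 0, 0, 0, 0, 0, 0.6, 0, 0, 0, 0, 0, 0, 0.6, 0, 0, 0, 0, 0, 0, 0.6, 0, 0, 0, 0, 0, 0, 0.6, 0, 0, 0.1, 0, 0, 0, 0.6, 0, 0, 0.2, 0, 0, 0, 0.6],
  "force": 25
}}

```text
time: 15.08
eef_pos: [0.4925, -0.3848, 0.0352]
ee_rot: [3.141, 0.0, 2.022]
contact_force: [0.5, -0.3, 0.1]
finger_gap: 0.808
grip_force: 28.7
```

Emit:
{"api": "jog_arm", "payload": {
  "motion": [0.3, 0.06, 0, 0, 0, -0.36, 0.6, 0.55, 0.06, 0, 0, 0, -0.72, 0.6, 0.55, 0.06, 0, 0, 0, -0.87, 0.6, 0.55, 0.06, 0, 0, 0, -0.87, 0.6]
}}

```text
time: 15.58
eef_pos: [0.5476, -0.3785, 0.0348]
ee_rot: [3.142, 0.0, 1.588]
contact_force: [-0.4, -0.1, 0.4]
finger_gap: 0.81
grip_force: 28.7
```

Emit:
{"api": "jog_arm", "payload": {
  "motion": [0, 0, -0.1, 0, 0, 0, 0.6, 0, 0, -0.2, 0, 0, 0, 0.6, 0, 0, -0.2, 0, 0, 0, 0.6, 0, 0, -0.2, 0, 0, 0, 1, 0, 0, -0.2, 0, 0, 0, 1, 0, 0, -0.2, 0, 0, 0, 1]
}}

```text
time: 16.32
eef_pos: [0.5474, -0.3787, 0.0143]
ee_rot: [3.142, 0.0, 1.587]
contact_force: [-0.2, 0.1, 0.1]
finger_gap: 1.001
grip_force: 0.0
```

Emit:
{"api": "jog_arm", "payload": {
  "motion": [0, 0, 0.4, 0, 0, 0, 1, 0, 0, 0.9, 0, 0, 0, 1, 0, 0, 1, 0, 0, 0, 1]
}}

```text
time: 16.7
eef_pos: [0.5485, -0.3797, 0.1176]
ee_rot: [3.138, 0.002, 1.587]
contact_force: [-0.2, 0.1, -1.0]
finger_gap: 0.999
grip_force: 0.0
```

Emit:
{"api": "jog_arm", "payload": {
  "motion": [-0.3, 0.6, 1, 0, 0, 0.36, 1, -0.5, 1, 1, 0, 0, 0.72, 1, -0.5, 1, 1, 0, 0, 1, 1]
}}

```text
time: 17.08
eef_pos: [0.4969, -0.2767, 0.2157]
ee_rot: [3.14, 0.0, 2.094]
contact_force: [-0.1, 0.3, 0.2]
finger_gap: 1.006
grip_force: 0.0
```

Emit:
{"api": "jog_arm", "payload": {
  "motion": [-0.3, 0.6, 0, 0, 0, 0.36, 1, -0.5, 1, 0, 0, 0, 0.72, 1, -0.5, 1, 0, 0, 0, 1, 1]
}}

```text
time: 17.45
eef_pos: [0.4462, -0.1757, 0.2143]
ee_rot: [3.141, -0.001, 2.596]
contact_force: [-0.1, -0.8, 0.2]
finger_gap: 1.003
grip_force: 0.0
```

Emit:
{"api": "jog_arm", "payload": {
  "motion": [-0.2, 0.6, 0, 0, 0, 0.36, 1, -0.3, 1, 0, 0, 0, 0.72, 1, -0.3, 1, 0, 0, 0, 1, 1]
}}

```text
time: 17.82
eef_pos: [0.4167, -0.0761, 0.2142]
ee_rot: [3.141, -0.0, 3.096]
contact_force: [0.7, 0.1, -0.4]
finger_gap: 0.999
grip_force: 0.0
```

Emit:
{"api": "jog_arm", "payload": {
  "motion": [0, 0.6, 0, 0, 0, 0.36, 1, 0, 1, 0, 0, 0, 0.36, 1, 0, 1, 0, 0, 0, 0.36, 1]
}}

```text
time: 18.2
eef_pos: [0.4172, 0.0238, 0.2141]
ee_rot: [3.141, -0.0, -3.012]
contact_force: [0.2, -0.7, 0.4]
finger_gap: 0.999
grip_force: 0.0
```

Run:
```python
from h import *
im=snap('top','t2'); print(coasters(im,120).tolist())
b=im['color'][205:305,310:475,::-1]
cv2.imwrite('pics/c3.png',cv2.resize(b,None,fx=4.8,fy=4.8,interpolation=cv2.INTER_CUBIC))
```

```text
[[542.8, -192.9, 1.5, -1.9, 49.8, 69.2, 251.5], [545.3, -385.1, 1.5, -1.7, -142.4, 69.2, 98.1]]
```

View pics/c3.png

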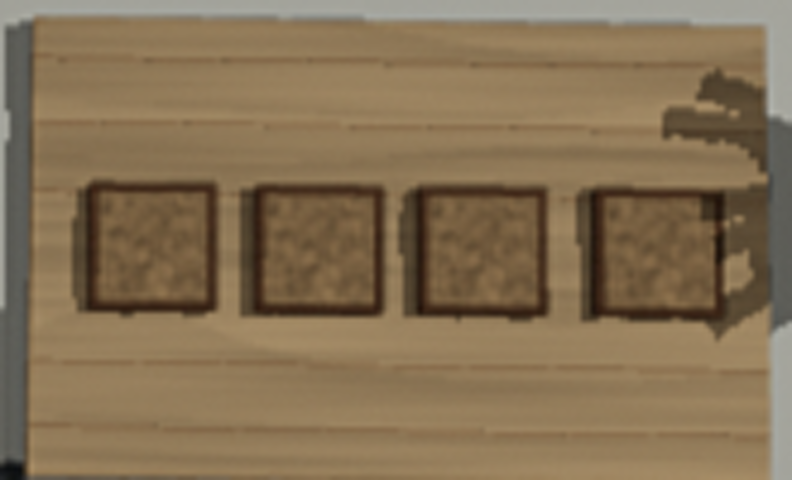

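The row is even and straight, with spacings of about 89, 87 and 94 mm and centred on the board. Next, the scoop.

Emit:
{"api": "jog_arm", "payload": {
  "motion": [-0.15, 0.6, 0, 0, 0, -0.04, 1, -0.15, 1, 0, 0, 0, -0.04, 1, -0.15, 1, 0, 0, 0, -0.04, 1]
}}

```text
time: 18.62
eef_pos: [0.4023, 0.1228, 0.2141]
ee_rot: [3.141, -0.0, -3.034]
contact_force: [0.3, -0.8, -0.4]
finger_gap: 0.998
grip_force: 0.0
```

Emit:
{"api": "jog_arm", "payload": {
  "motion": [0, 0.18, -0.4, 0, 0, 0, 1, 0, 0.18, -0.9, 0, 0, 0, 1, 0, 0.18, -1, 0, 0, 0, 1, 0, 0.18, -1, 0, 0, 0, 1]
}}

```text
time: 19.12
eef_pos: [0.4026, 0.1383, 0.1147]
ee_rot: [-3.141, -0.001, -3.038]
contact_force: [0.5, 0.2, 1.1]
finger_gap: 1.003
grip_force: 0.0
```

Emit:
{"api": "jog_arm", "payload": {
  "motion": [0, 0, -0.2, 0, 0, 0, 1, 0, 0, -0.32, 0, 0, 0, 1, 0, 0, -0.32, 0, 0, 0, 1]
}}

```text
time: 19.5
eef_pos: [0.4025, 0.1391, 0.0826]
ee_rot: [-3.141, -0.0, -3.037]
contact_force: [0.9, -0.6, -0.4]
finger_gap: 1.0
grip_force: 0.0
```

Emit:
{"api": "jog_arm", "payload": {
  "motion": [0, 0, 0, 0, 0, 0, 0.1, 0, 0, 0, 0, 0, 0, 0.1, 0, 0, 0, 0, 0, 0, 0.1, 0, 0, 0, 0, 0, 0, 0.1, 0, 0, 0, 0, 0, 0, 0.1, 0, 0, 0, 0, 0, 0, 0.1, 0, 0, 0, 0, 0, 0, 0.1],
  "force": 90
}}

```text
time: 20.38
eef_pos: [0.4025, 0.1394, 0.0824]
ee_rot: [3.141, 0.0, -3.036]
contact_force: [-0.3, 1.2, 4.5]
finger_gap: 0.222
grip_force: 89.7
```

Emit:
{"api": "jog_arm", "payload": {
  "motion": [0, 0, 0.2, 0, 0, 0, 0.1, 0, 0, 0.6, 0, 0, 0, 0.1, 0, 0, 1, 0, 0, 0, 0.1, 0, 0, 1, 0, 0, 0, 0.1]
}}

```text
time: 20.88
eef_pos: [0.4034, 0.1395, 0.1843]
ee_rot: [3.141, 0.004, -3.037]
contact_force: [0.5, 0.0, -3.1]
finger_gap: 0.221
grip_force: 88.9
```

Emit:
{"api": "jog_arm", "payload": {
  "motion": [0.1, 0.2, 0.3, 0, 0, -0.36, 0.1, 0.3, 0.4, 0.4, 0, 0, -0.72, 0.1, 0.3, 0.4, 0.4, 0, 0, -1, 0.1]
}}

```text
time: 21.25
eef_pos: [0.4332, 0.1805, 0.2217]
ee_rot: [3.141, 0.0, 2.743]
contact_force: [0.2, -0.3, -2.1]
finger_gap: 0.222
grip_force: 88.8
```

Emit:
{"api": "jog_arm", "payload": {
  "motion": [0.1, 0.2, 0, 0, 0, -0.36, 0.1, 0.3, 0.4, 0, 0, 0, -0.72, 0.1, 0.3, 0.4, 0, 0, 0, -1, 0.1]
}}

```text
time: 21.62
eef_pos: [0.4627, 0.2203, 0.2207]
ee_rot: [-3.14, 0.0, 2.243]
contact_force: [-0.2, 0.6, -1.9]
finger_gap: 0.218
grip_force: 89.0
```

Emit:
{"api": "jog_arm", "payload": {
  "motion": [0.1, 0.2, 0, 0, 0, -0.36, 0.1, 0.3, 0.4, 0, 0, 0, -0.72, 0.1, 0.3, 0.4, 0, 0, 0, -1, 0.1]
}}

```text
time: 22.0
eef_pos: [0.4927, 0.2603, 0.2205]
ee_rot: [-3.14, 0.001, 1.743]
contact_force: [-0.9, 0.1, -2.6]
finger_gap: 0.223
grip_force: 89.0
```

Run:
```python
from h import *
s=get_state(); print(s['qpos'].round(2),s['eef_pos'].round(4),s['ee_rot'].round(3),s['finger_gap'],s['time'])
```

```text
[-0.71  0.43  0.16  1.8  -0.08  0.92 -0.34] [0.4927 0.2603 0.2205] [-3.140e+00  1.000e-03  1.743e+00] 0.22299589530454003 22.0
```

Emit:
{"api": "jog_arm", "payload": {
  "motion": [0.1, 0.2, 0, 0, 0, -0.36, 0.1, 0.25, 0.4, 0, 0, 0, -0.72, 0.1, 0.25, 0.4, 0, 0, 0, -1, 0.1]
}}

```text
time: 22.38
eef_pos: [0.5174, 0.3003, 0.2203]
ee_rot: [-3.141, 0.002, 1.243]
contact_force: [-0.4, -1.2, -1.6]
finger_gap: 0.221
grip_force: 89.0
```

Emit:
{"api": "jog_arm", "payload": {
  "motion": [0.1, 0.2, 0, 0, 0, -0.36, 0.1, 0.25, 0.4, 0, 0, 0, -0.72, 0.1, 0.25, 0.4, 0, 0, 0, -1, 0.1]
}}

```text
time: 22.75
eef_pos: [0.5424, 0.3403, 0.2201]
ee_rot: [3.141, 0.002, 0.743]
contact_force: [-0.5, -0.6, -1.9]
finger_gap: 0.219
grip_force: 88.9
```

Emit:
{"api": "jog_arm", "payload": {
  "motion": [0.1, 0.2, 0, 0, 0, -0.36, 0.1, 0.22, 0.37, 0, 0, 0, -0.72, 0.1, 0.22, 0.37, 0, 0, 0, -1, 0.1]
}}

```text
time: 23.12
eef_pos: [0.5642, 0.3771, 0.2199]
ee_rot: [3.14, 0.002, 0.243]
contact_force: [-0.2, 0.5, -1.3]
finger_gap: 0.222
grip_force: 88.9
```

Emit:
{"api": "jog_arm", "payload": {
  "motion": [0, 0, 0, 0, 0, -0.31, 0.1, 0, 0, 0, 0, 0, -0.31, 0.1, 0, 0, 0, 0, 0, -0.31, 0.1]
}}

```text
time: 23.5
eef_pos: [0.5642, 0.3761, 0.2214]
ee_rot: [3.141, 0.001, 0.095]
contact_force: [-0.0, -0.8, -2.1]
finger_gap: 0.22
grip_force: 88.8
```

Run:
```python
from h import *
s=get_state(); print(s['qpos'].round(2),s['eef_pos'].round(4),s['ee_rot'].round(3),s['finger_gap'],s['time'])
im=snap('side','s3')
cv2.imwrite('pics/c4.png',cv2.resize(im['color'][180:480,150:470,::-1],None,fx=1.8,fy=1.8))
```

```text
[-1.01  0.69  0.56  1.48 -0.39  1.09 -1.84] [0.5642 0.3761 0.2214] [3.141e+00 1.000e-03 9.500e-02] 0.22026815608104752 23.5
```

View pics/c4.png

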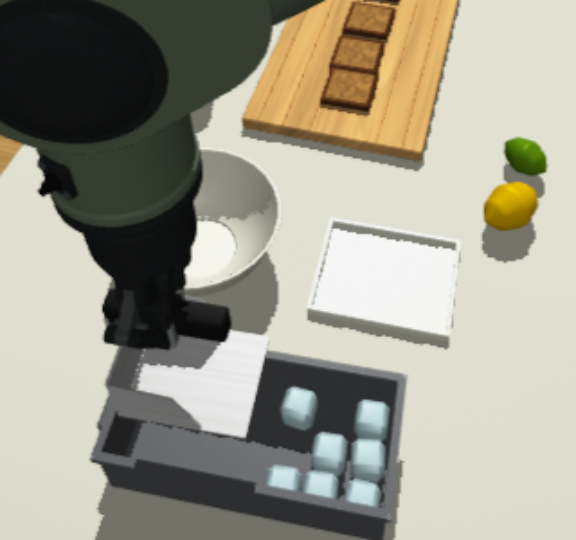

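The side view shows the scoop over the bin's free end, mouth toward the cubes. The third row has cubes on both sides and the middle is empty. Next I lower it.

Emit:
{"api": "jog_arm", "payload": {
  "motion": [0, 0.01, -0.4, 0, 0, -0.01, 0.1, 0, 0.01, -0.9, 0, 0, -0.01, 0.1, 0, 0.01, -1, 0, 0, -0.01, 0.1, 0, 0.01, -1, 0, 0, -0.01, 0.1]
}}

```text
time: 24.05
eef_pos: [0.5648, 0.3772, 0.123]
ee_rot: [3.142, -0.0, 0.087]
contact_force: [0.1, 0.0, -0.1]
finger_gap: 0.216
grip_force: 88.6
```

Emit:
{"api": "jog_arm", "payload": {
  "motion": [0, 0, -0.2, 0, 0, 0, 0.1, 0, 0, -0.3, 0, 0, 0, 0.1, 0, 0, -0.34, 0, 0, 0, 0.1, 0, 0, -0.36, 0, 0, 0, 0.1, 0, 0, -0.37, 0, 0, 0, 0.1, 0, 0, -0.37, 0, 0, 0, 0.1]
}}

```text
time: 24.8
eef_pos: [0.5645, 0.3773, 0.0855]
ee_rot: [-3.141, -0.0, 0.087]
contact_force: [-0.0, 0.2, -1.4]
finger_gap: 0.222
grip_force: 88.9
```

Run:
```python
from h import *
im=np.load('pics/side0.npz') # placeholder no camera use
s=get_state(); print(s['qpos'].round(2),s['eef_pos'].round(4),s['contact_force'].round(1),s['wrist_torque'].round(2))
im=snap('side','s4');cv2.imwrite('pics/c5.png',cv2.resize(im['color'][280:480,180:420,::-1],None,fx=2.5,fy=2.5))
```

```text
[-0.97  0.83  0.48  1.57 -0.47  0.86 -1.79] [0.5645 0.3773 0.0855] [-0.   0.2 -1.4] [0.03 0.05 0.02]
```

View pics/c5.png

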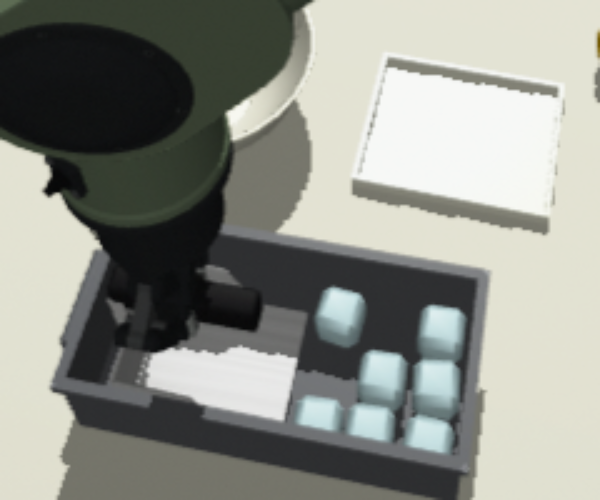

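Emit:
{"api": "jog_arm", "payload": {
  "motion": [0, 0, -0.02, 0, 0, 0, 0.1, 0, 0, -0.03, 0, 0, 0, 0.1]
}}

```text
time: 25.1
eef_pos: [0.5645, 0.3772, 0.0824]
ee_rot: [3.142, -0.0, 0.087]
contact_force: [-2.8, -3.8, 10.6]
finger_gap: 0.224
grip_force: 90.7
```

Emit:
{"api": "jog_arm", "payload": {
  "motion": [-0.1, -0.009, 0, 0, 0, 0, 0.1, -0.2, -0.018, 0, 0, 0, 0, 0.1, -0.3, -0.026, 0, 0, 0, 0, 0.1, -0.4, -0.035, 0, 0, 0, 0, 0.1]
}}

```text
time: 25.6
eef_pos: [0.5236, 0.3739, 0.0824]
ee_rot: [-3.141, -0.0, 0.087]
contact_force: [1.5, 0.1, 1.1]
finger_gap: 0.217
grip_force: 89.3
```

Emit:
{"api": "jog_arm", "payload": {
  "motion": [-0.1, -0.009, 0, 0, 0, 0, 0.1, -0.2, -0.018, 0, 0, 0, 0, 0.1, -0.3, -0.026, 0, 0, 0, 0, 0.1]
}}

```text
time: 25.98
eef_pos: [0.494, 0.3711, 0.0824]
ee_rot: [-3.141, -0.0, 0.087]
contact_force: [3.0, -0.1, 4.2]
finger_gap: 0.221
grip_force: 89.7
```

Emit:
{"api": "jog_arm", "payload": {
  "motion": [-0.1, -0.009, 0, 0, 0, 0, 0.1, -0.2, -0.018, 0, 0, 0, 0, 0.1]
}}

```text
time: 26.22
eef_pos: [0.474, 0.3693, 0.0824]
ee_rot: [-3.141, -0.0, 0.087]
contact_force: [11.0, -3.0, 12.9]
finger_gap: 0.222
grip_force: 91.2
```

Run:
```python
from h import *
s=get_state(); print(s['qpos'].round(2),s['eef_pos'].round(4),s['contact_force'].round(1),s['wrist_torque'].round(2))
im=snap('side','s5');cv2.imwrite('pics/c6.png',cv2.resize(im['color'][280:480,180:420,::-1],None,fx=2.5,fy=2.5))
```

```text
[-1.08  0.74  0.48  1.8  -0.48  0.73 -1.82] [0.474  0.3693 0.0824] [11.  -3.  12.9] [-0.25 -2.71 -0.18]
```

View pics/c6.png

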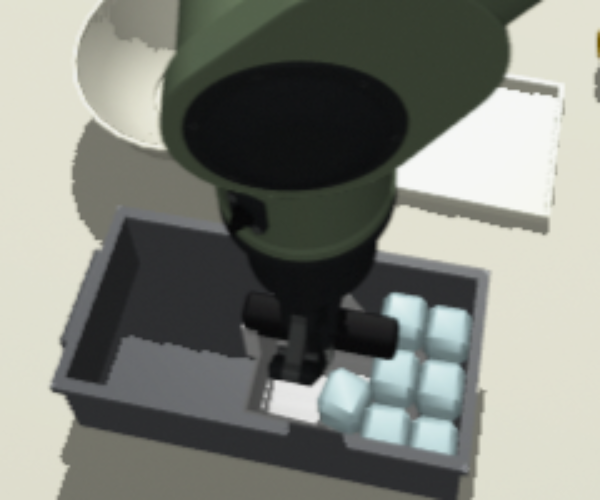

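The side view shows the third-row cube already on the pan and two full rows pressed against the end wall. I push a little further.

Emit:
{"api": "jog_arm", "payload": {
  "motion": [-0.06, -0.005, 0, 0, 0, 0, 0.1, -0.12, -0.01, 0, 0, 0, 0, 0.1, -0.12, -0.01, 0, 0, 0, 0, 0.1]
}}

```text
time: 26.65
eef_pos: [0.4618, 0.3684, 0.0823]
ee_rot: [3.142, 0.0, 0.087]
contact_force: [0.5, -2.5, 6.5]
finger_gap: 0.221
grip_force: 90.1
```

Run:
```python
from h import *
s=get_state(); print(s['eef_pos'].round(4),s['contact_force'].round(1),s['wrist_torque'].round(2))
im=snap('top','t6');side=get_image('side')
a=cv2.resize(im['color'][190:330,110:190,::-1],None,fx=3.4,fy=3.4)
b=cv2.resize(side['color'][330:480,270:400,::-1],None,fx=3.17,fy=3.17)
h=min(a.shape[0],b.shape[0]);cv2.imwrite('pics/c7.png',np.hstack([a[:h],b[:h]]))
```

```text
[0.4618 0.3684 0.0823] [ 0.5 -2.5  6.5] [-0.07 -0.07 -0.06]
```

View pics/c7.png

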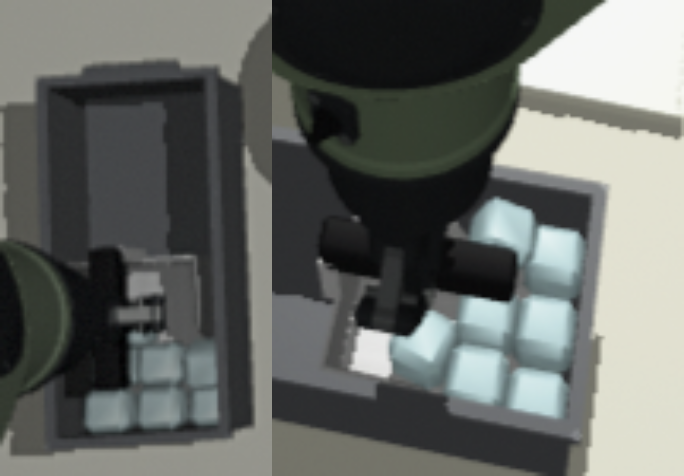

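The lip slid under the second row with low force, and the col-3 cube is tilted on the lip corner. I try further in.

Emit:
{"api": "jog_arm", "payload": {
  "motion": [-0.06, -0.005, 0, 0, 0, 0, 0.1, -0.12, -0.01, 0, 0, 0, 0, 0.1]
}}

```text
time: 27.0
eef_pos: [0.4506, 0.3673, 0.0824]
ee_rot: [-3.141, -0.001, 0.086]
contact_force: [5.7, 0.9, 3.6]
finger_gap: 0.219
grip_force: 89.6
```

Emit:
{"api": "jog_arm", "payload": {
  "motion": [-0.05, -0.004, 0, 0, 0, 0, 0.1, -0.08, -0.007, 0, 0, 0, 0, 0.1]
}}

```text
time: 27.25
eef_pos: [0.4445, 0.367, 0.0832]
ee_rot: [-3.14, -0.005, 0.086]
contact_force: [16.9, -0.6, 10.7]
finger_gap: 0.223
grip_force: 90.6
```

Resistance is rising and the lip is about 7 mm from the end wall, so the cubes' centres are over it. I tilt the mouth up about the rear edge.

Emit:
{"api": "jog_arm", "payload": {
  "motion": [0.05, 0.004, 0.04, -0.01, 0.12, 0, 0.1, 0.1, 0.009, 0.07, -0.021, 0.24, 0, 0.1, 0.15, 0.013, 0.1, -0.031, 0.36, 0, 0.1, 0.2, 0.017, 0.12, -0.042, 0.48, 0, 0.1, 0.25, 0.022, 0.14, -0.052, 0.6, 0, 0.1, 0.25, 0.022, 0.14, -0.052, 0.6, 0, 0.1]
}}

```text
time: 28.0
eef_pos: [0.4675, 0.3682, 0.0952]
ee_rot: [3.141, 0.303, 0.086]
contact_force: [-0.2, -0.8, -4.6]
finger_gap: 0.219
grip_force: 88.8
```

Run:
```python
from h import *
s=get_state(); print(s['qpos'].round(2),s['eef_pos'].round(4),s['contact_force'].round(1),s['wrist_torque'].round(2))
im=snap('top','t8');side=snap('side','s8')
a=cv2.resize(im['color'][190:330,110:190,::-1],None,fx=3.4,fy=3.4)
b=cv2.resize(side['color'][310:480,250:400,::-1],None,fx=2.8,fy=2.8)
h=min(a.shape[0],b.shape[0]);cv2.imwrite('pics/c8.png',np.hstack([a[:h],b[:h]]))
```

```text
[-0.93  0.83  0.42  1.57 -0.5   1.13 -1.79] [0.4675 0.3682 0.0952] [-0.2 -0.8 -4.6] [ 0.02 -0.61 -0.02]
```

View pics/c8.png

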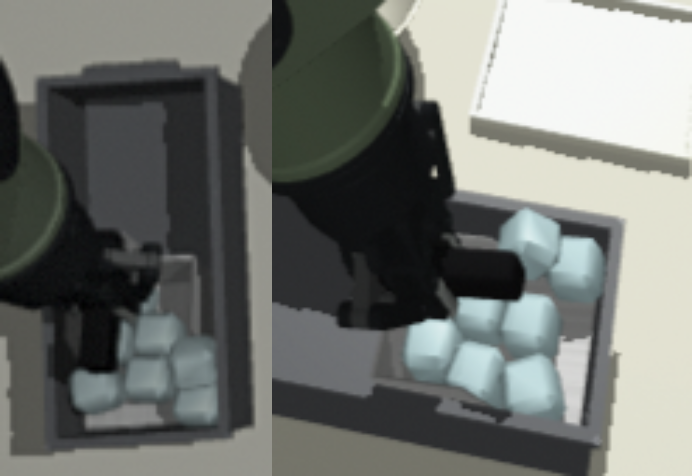

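Five cubes are sitting well back in the tilted pan, and two remain at the −y side, at (527,242) and (577,266) in the right half. Lifting gently.

Emit:
{"api": "jog_arm", "payload": {
  "motion": [0.02, 0, 0.1, -0.009, 0.1, 0, 0.1, 0.04, 0, 0.25, -0.013, 0.15, 0, 0.1, 0.05, 0, 0.4, -0.017, 0.2, 0, 0.1, 0.05, 0, 0.6, -0.017, 0.2, 0, 0.1, 0.05, 0, 0.8, -0.017, 0.2, 0, 0.1, 0.05, 0, 1, -0.017, 0.2, 0, 0.1]
}}

```text
time: 28.85
eef_pos: [0.4721, 0.3691, 0.1979]
ee_rot: [-3.141, 0.401, 0.087]
contact_force: [-0.2, -0.2, -2.2]
finger_gap: 0.22
grip_force: 88.9
```

Emit:
{"api": "jog_arm", "payload": {
  "motion": [0.02, 0, 0.15, 0, 0, 0, 0.1, 0.1, 0, 0.3, 0, 0, 0, 0.1, 0.1, 0, 0.4, 0, 0, 0, 0.1, 0.1, 0, 0.4, 0, 0, 0, 0.1]
}}

```text
time: 29.35
eef_pos: [0.4826, 0.3688, 0.2366]
ee_rot: [-3.141, 0.401, 0.087]
contact_force: [0.5, 0.3, -3.7]
finger_gap: 0.222
grip_force: 88.9
```

Run:
```python
from h import *
s=get_state(); print(s['qpos'].round(2),s['eef_pos'].round(4),s['ee_rot'].round(3),s['contact_force'].round(1),s['wrist_torque'].round(2))
im=snap('top','t9');side=snap('side','s9')
a=cv2.resize(im['color'][190:330,110:190,::-1],None,fx=3.4,fy=3.4)
b=cv2.resize(side['color'][280:480,200:400,::-1],None,fx=2.4,fy=2.4)
h=min(a.shape[0],b.shape[0]);cv2.imwrite('pics/c9.png',np.hstack([a[:h],b[:h]]))
```

```text
[-0.89  0.74  0.45  1.35 -0.45  1.5  -1.85] [0.4826 0.3688 0.2366] [-3.141  0.401  0.087] [ 0.5  0.3 -3.7] [ 0.08 -0.73  0.  ]
```

View pics/c9.png

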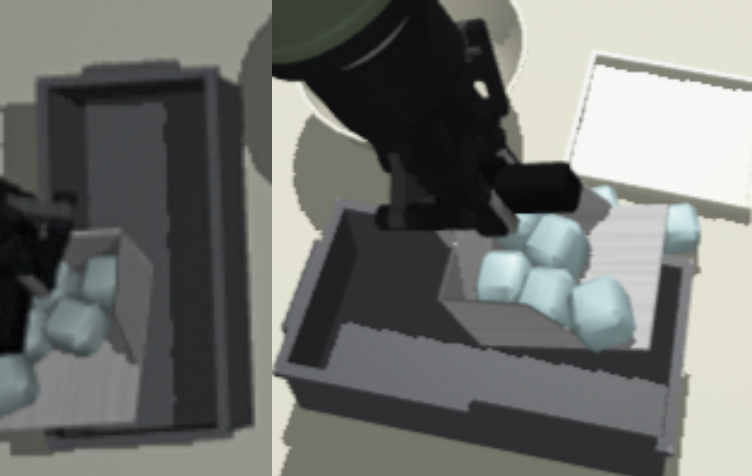

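The pan carries 5 cubes. Two more are visible at (605,197) and (682,228), so I locate them by depth.

Run:
```python
from h import *
im=np.load('pics/s9.npz');w=cloud(im);h=cv2.cvtColor(im['color'],cv2.COLOR_RGB2HSV)
m=((h[...,0]>85)&(h[...,0]<105)&(h[...,1]>15)&(h[...,2]>100)).astype(np.uint8);m[:340]=0
n,l,st,c=cv2.connectedComponentsWithStats(m)
for i in range(1,n):
  if st[i,4]>20: print(st[i],np.nanmedian(w[l==i],0).round(3))
print(w[375,371].round(3),w[362,338].round(3))
cy,sy=np.cos(.087),np.sin(.087)
def tobin(p): d=p[:2]-[.5053,.364]; return [d[0]*cy+d[1]*sy,-d[0]*sy+d[1]*cy,p[2]]
print(np.round(tobin(w[375,371]),3),np.round(tobin(w[362,338]),3))
```

```text
[333 357  11   9  41] [0.452 0.233 0.031]
[363 365  15  21 256] [0.392 0.248 0.031]
[ 284  369   68   57 2114] [0.45  0.39  0.197]
[0.391 0.246 0.031] [0.437 0.32  0.185]
[-0.124 -0.108  0.031] [-0.072 -0.038  0.185]
```

Two cubes fell out over the −y side of the bin and now lie on the worktop at about (0.452,0.233) and (0.392,0.248). I dump the five first, then scoop those up against the bin's outer wall.

Emit:
{"api": "jog_arm", "payload": {
  "motion": [0.05, -0.04, 0, 0, 0, 0, 0.1, 0.2, -0.17, 0, 0, 0, 0, 0.1, 0.4, -0.35, 0, 0, 0, 0, 0.1, 0.6, -0.53, 0, 0, 0, 0, 0.1, 0.8, -0.7, 0, 0, 0, 0, 0.1]
}}

```text
time: 30.08
eef_pos: [0.5639, 0.2968, 0.2361]
ee_rot: [3.141, 0.402, 0.085]
contact_force: [0.3, 0.4, -2.9]
finger_gap: 0.222
grip_force: 88.9
```

Emit:
{"api": "jog_arm", "payload": {
  "motion": [0.2, -0.18, 0, 0, 0, 0, 0.1, 0.4, -0.36, 0, 0, 0, 0, 0.1, 0.6, -0.53, 0, 0, 0, 0, 0.1, 0.8, -0.7, 0, 0, 0, 0, 0.1]
}}

```text
time: 30.58
eef_pos: [0.6437, 0.2267, 0.236]
ee_rot: [3.141, 0.402, 0.086]
contact_force: [0.4, 0.0, -4.3]
finger_gap: 0.227
grip_force: 88.9
```

Emit:
{"api": "jog_arm", "payload": {
  "motion": [0.2, -0.18, 0, 0, 0, 0, 0.1, 0.4, -0.36, -0.1, 0, 0, 0, 0.1, 0.6, -0.53, -0.25, 0, 0, 0, 0.1, 0.67, -0.6, -0.36, 0, 0, 0, 0.1, 0.67, -0.6, -0.36, 0, 0, 0, 0.1]
}}

```text
time: 31.2
eef_pos: [0.7093, 0.1676, 0.199]
ee_rot: [3.141, 0.403, 0.085]
contact_force: [-1.3, 0.5, -3.9]
finger_gap: 0.222
grip_force: 88.9
```

Run:
```python
from h import *
s=get_state(); print(s['time'],s['qpos'].round(2),s['eef_pos'].round(4),s['ee_rot'].round(3),s['contact_force'].round(1))
im=snap('top','t10');side=snap('side','s10')
w=cloud(im);h=cv2.cvtColor(im['color'],cv2.COLOR_RGB2HSV)
m=((h[...,0]>80)&(h[...,0]<105)&(h[...,1]>15)&(h[...,2]>90)).astype(np.uint8);m[:150]=0;m[340:]=0;m[:,320:]=0
n,l,st,c=cv2.connectedComponentsWithStats(m)
for i in range(1,n):
  if st[i,4]>20: print(st[i],np.nanmedian(w[l==i],0).round(3),plane(im,c[i],.028).round(4))
```

```text
31.2 [-0.44  1.05  0.47  0.84 -0.41  1.74 -1.57] [0.7093 0.1676 0.199 ] [3.141 0.403 0.085] [-1.3  0.5 -3.9]
[224 171  20  28 347] [0.697 0.148 0.152] [[0.7215 0.1731]]
[207 176  17  38 332] [0.655 0.19  0.165] [[0.6813 0.2222]]
[204 278   9  12  68] [0.464 0.229 0.029] [[0.4634 0.2295]]
```

Emit:
{"api": "jog_arm", "payload": {
  "motion": [0, 0, -0.08, 0.022, -0.25, 0, 0.1, -0.01, 0, -0.16, 0.044, -0.5, 0, 0.1, -0.02, 0, -0.24, 0.065, -0.75, 0, 0.1, -0.02, 0, -0.31, 0.087, -0.99, 0, 0.1]
}}

```text
time: 31.8
eef_pos: [0.7068, 0.1703, 0.1708]
ee_rot: [-3.14, -0.101, 0.089]
contact_force: [1.9, 0.3, -4.6]
finger_gap: 0.222
grip_force: 88.8
```

Emit:
{"api": "jog_arm", "payload": {
  "motion": [-0.04, 0, -0.04, 0.013, -0.15, 0, 0.1, -0.08, 0, -0.08, 0.026, -0.3, 0, 0.1, -0.12, 0, -0.1, 0.04, -0.45, 0, 0.1, -0.22, 0, -0.12, 0.06, -0.7, 0, 0.1, -0.22, 0, -0.12, 0.06, -0.7, 0, 0.1, -0.22, 0, -0.12, 0.06, -0.7, 0, 0.1]
}}

```text
time: 32.55
eef_pos: [0.6857, 0.17, 0.1585]
ee_rot: [-3.14, -0.447, 0.088]
contact_force: [0.5, -0.0, -2.6]
finger_gap: 0.222
grip_force: 89.0
```

```bash
cat > ice.py <<'E'
from h import *
def ice(im,name=''):
    w=cloud(im);h=cv2.cvtColor(im['color'],cv2.COLOR_RGB2HSV)
    m=((h[...,0]>78)&(h[...,0]<108)&(h[...,1]>15)&(h[...,2]>80)&(w[...,2]<.3)&(w[...,1]>.06)&(w[...,1]<.5)&(w[...,0]>.2)&(w[...,0]<.78)).astype(np.uint8)
    n,l,st,c=cv2.connectedComponentsWithStats(m)
    for i in range(1,n):
        if st[i,4]>15: print(name,st[i].tolist(),np.nanmedian(w[l==i],0).round(3))
E
python3 - <<'E'
from ice import *
s=get_state(); print(s['time'],s['qpos'].round(2),s['eef_pos'].round(4),s['ee_rot'].round(3),s['contact_force'].round(1))
im=snap('top','t11');side=snap('side','s11')
ice(im,'top');ice(side,'side')
a=cv2.resize(im['color'][150:330,110:290,::-1],None,fx=2.2,fy=2.2)
b=cv2.resize(side['color'][250:430,190:370,::-1],None,fx=2.2,fy=2.2)
h=min(a.shape[0],b.shape[0]);cv2.imwrite('pics/c11.png',np.hstack([a[:h],b[:h]]))
E
```

```text
32.55 [-0.71  0.62  0.46  1.87 -0.47  0.3  -1.44] [0.6857 0.17   0.1585] [-3.14  -0.447  0.088] [ 0.5 -0.  -2.6]
top [231, 206, 29, 35, 599] [0.627 0.141 0.039]
top [204, 303, 9, 14, 51] [0.398 0.226 0.026]
side [256, 290, 41, 45, 954] [0.62  0.154 0.038]
side [247, 300, 10, 17, 104] [0.664 0.167 0.031]
side [327, 357, 18, 22, 312] [0.459 0.248 0.03 ]
side [360, 365, 19, 21, 322] [0.395 0.246 0.03 ]
```

View pics/c11.png

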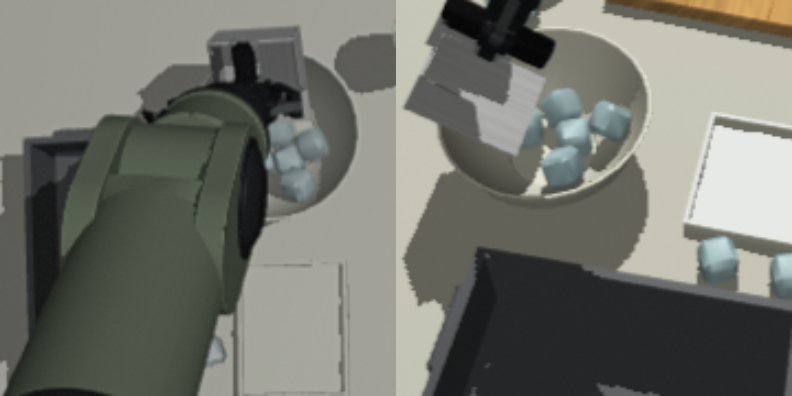

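Five cubes are in the bowl and two are on the worktop between bin and rest, at about (718,258) and (785,275) in the right half. The wrist range would not let the mouth face the bin wall, so I will set the scoop on the rest and regrip it half a turn round. First I measure the rest and cubes.

Run:
```python
from h import *
top=np.load('pics/t11.npz');side=np.load('pics/s4.npz');s11=np.load('pics/s11.npz')
def rep(w):
    w=w*1000;e=np.roll(w,-1,0)-w
    print(w.round(1).tolist(),w.mean(0).round(1),np.linalg.norm(e,axis=1).round(0),(np.rad2deg(np.arctan2(e[:,1],e[:,0]))%90).round(1))
rep(plane(top,[(218.2,270.5),(267.3,269.1),(266.8,329.5),(219.1,330)],.012))
rep(plane(side,np.array([(385,57),(563,88),(548,228),(355,188)])/2.5+[180,280],.012))
# bin outer -y rim line via side picture c5: far-left corner(215,225) far-right(488,268)
print((plane(side,np.array([(205,228),(489,268),(470,465),(53,388)])/2.5+[180,280],.075)*1000).round(1).tolist())
for p in [(336.4,367.8),(369.5,375.5)]: print('cube',(plane(s11,p,.018)*1000).round(1))
```

```text
[[496.7, 208.5], [503.6, 81.4], [349.0, 77.1], [344.5, 199.3]] [423.5 141.6] [127. 155. 122. 152.] [3.1 1.6 2.1 3.5]
[[504.3, 89.6], [349.5, 80.6], [341.3, 213.1], [494.1, 220.2]] [422.3 150.9] [155. 133. 153. 131.] [3.3 3.5 2.7 4.5]
[[577.5, 314.8], [376.8, 289.4], [363.3, 417.5], [630.7, 446.1]]
cube [[458.8 242.1]]
cube [[394.2 240.5]]
```

Emit:
{"api": "jog_arm", "payload": {
  "motion": [0.1, 0, 0.3, -0.02, 0.25, 0, 0.1, 0.1, 0, 0.6, -0.04, 0.5, 0, 0.1, 0.1, 0, 0.8, -0.078, 0.9, 0, 0.1, 0.1, 0, 0.8, -0.078, 0.9, 0, 0.1]
}}

```text
time: 33.15
eef_pos: [0.6969, 0.1687, 0.2389]
ee_rot: [3.141, 0.006, 0.087]
contact_force: [-0.9, 0.0, -2.6]
finger_gap: 0.224
grip_force: 89.1
```

Emit:
{"api": "jog_arm", "payload": {
  "motion": [-0.4, -0.03, 0, 0, -0.012, -0.02, 0.1, -0.9, -0.08, 0, 0, -0.012, -0.05, 0.1, -0.9, -0.08, 0, 0, -0.012, -0.05, 0.1]
}}

```text
time: 33.52
eef_pos: [0.6031, 0.1607, 0.2378]
ee_rot: [-3.141, 0.001, 0.062]
contact_force: [1.5, -0.1, -1.6]
finger_gap: 0.219
grip_force: 89.1
```

Emit:
{"api": "jog_arm", "payload": {
  "motion": [-0.5, -0.05, 0, 0, 0, 0, 0.1, -0.9, -0.08, 0, 0, 0, 0, 0.1, -0.9, -0.08, 0, 0, 0, 0, 0.1]
}}

```text
time: 33.9
eef_pos: [0.5144, 0.1532, 0.2381]
ee_rot: [-3.141, -0.001, 0.063]
contact_force: [1.4, 0.8, -1.5]
finger_gap: 0.221
grip_force: 89.1
```

Emit:
{"api": "jog_arm", "payload": {
  "motion": [-0.5, -0.05, 0, 0, 0, 0, 0.1, -0.89, -0.08, -0.3, 0, 0, 0, 0.1, -0.89, -0.08, -0.8, 0, 0, 0, 0.1, -0.89, -0.08, -0.9, 0, 0, 0, 0.1, -0.89, -0.08, -0.9, 0, 0, 0, 0.1]
}}

```text
time: 34.52
eef_pos: [0.4277, 0.1447, 0.1478]
ee_rot: [3.141, -0.001, 0.061]
contact_force: [-0.3, -0.2, -2.1]
finger_gap: 0.224
grip_force: 89.0
```

Run:
```python
from h import *
s=get_state(); print(s['time'],s['qpos'].round(2),s['eef_pos'].round(4),s['ee_rot'].round(3),s['contact_force'].round(1))
```

```text
34.525 [-0.9   0.44  0.57  2.14 -0.38  0.66 -1.58] [0.4277 0.1447 0.1478] [ 3.141e+00 -1.000e-03  6.100e-02] [-0.3 -0.2 -2.1]
```

Emit:
{"api": "jog_arm", "payload": {
  "motion": [0, 0, -0.3, 0, 0, 0, 0.1, 0, 0, -0.55, 0, 0, 0, 0.1, 0, 0, -0.63, 0, 0, 0, 0.1, 0, 0, -0.65, 0, 0, 0, 0.1, 0, 0, -0.65, 0, 0, 0, 0.1]
}}

```text
time: 35.15
eef_pos: [0.4276, 0.145, 0.0837]
ee_rot: [-3.141, -0.003, 0.062]
contact_force: [0.5, -1.7, 4.3]
finger_gap: 0.218
grip_force: 90.0
```

Emit:
{"api": "jog_arm", "payload": {
  "motion": [0, 0, 0, 0, 0, 0, 1, 0, 0, 0, 0, 0, 0, 1, 0, 0, 0, 0, 0, 0, 1, 0, 0, 0, 0, 0, 0, 1, 0, 0, 0.3, 0, 0, 0, 1, 0, 0, 0.8, 0, 0, 0, 1, 0, 0, 0.8, 0, 0, 0, 1]
}}

```text
time: 36.02
eef_pos: [0.4276, 0.1455, 0.1647]
ee_rot: [-3.139, -0.005, 0.062]
contact_force: [-0.5, -0.2, -0.4]
finger_gap: 1.0
grip_force: 0.0
```

Emit:
{"api": "jog_arm", "payload": {
  "motion": [0, 0, 0, 0, 0, 0.36, 1, 0, 0, 0, 0, 0, 0.72, 1, 0, 0, 0, 0, 0, 1, 1]
}}

```text
time: 36.4
eef_pos: [0.4261, 0.1449, 0.1618]
ee_rot: [-3.141, -0.0, 0.567]
contact_force: [-0.9, -0.1, -0.3]
finger_gap: 0.997
grip_force: 0.0
```

Emit:
{"api": "jog_arm", "payload": {
  "motion": [0, 0, 0, 0, 0, 0.36, 1, 0, 0, 0, 0, 0, 0.72, 1, 0, 0, 0, 0, 0, 1, 1]
}}

```text
time: 36.78
eef_pos: [0.4261, 0.1448, 0.1617]
ee_rot: [-3.141, -0.0, 1.067]
contact_force: [0.4, -0.5, 0.0]
finger_gap: 1.001
grip_force: 0.0
```

Emit:
{"api": "jog_arm", "payload": {
  "motion": [0, 0, 0, 0, 0, 0.36, 1, 0, 0, 0, 0, 0, 0.72, 1, 0, 0, 0, 0, 0, 1, 1]
}}

```text
time: 37.15
eef_pos: [0.4261, 0.1448, 0.1617]
ee_rot: [-3.141, -0.001, 1.567]
contact_force: [0.2, -0.2, -0.7]
finger_gap: 1.003
grip_force: 0.0
```

Emit:
{"api": "jog_arm", "payload": {
  "motion": [0, 0, 0, 0, 0, 0.36, 1, 0, 0, 0, 0, 0, 0.72, 1, 0, 0, 0, 0, 0, 1, 1]
}}

```text
time: 37.52
eef_pos: [0.426, 0.1448, 0.1617]
ee_rot: [-3.141, -0.002, 2.067]
contact_force: [0.6, 0.1, 0.9]
finger_gap: 1.001
grip_force: 0.0
```

Emit:
{"api": "jog_arm", "payload": {
  "motion": [0, 0, 0, 0, 0, 0.36, 1, 0, 0, 0, 0, 0, 0.72, 1, 0, 0, 0, 0, 0, 1, 1]
}}

```text
time: 37.9
eef_pos: [0.426, 0.1448, 0.1617]
ee_rot: [-3.141, -0.002, 2.567]
contact_force: [0.6, 0.6, 0.1]
finger_gap: 1.002
grip_force: 0.0
```

Emit:
{"api": "jog_arm", "payload": {
  "motion": [0, 0, 0, 0, 0, 0.36, 1, 0, 0, 0, 0, 0, 0.72, 1, 0, 0, 0, 0, 0, 1, 1]
}}

```text
time: 38.28
eef_pos: [0.426, 0.1449, 0.1617]
ee_rot: [3.141, -0.002, 3.067]
contact_force: [-0.1, 0.1, 0.7]
finger_gap: 1.001
grip_force: 0.0
```

Emit:
{"api": "jog_arm", "payload": {
  "motion": [0, 0, 0, 0, 0, 0.28, 1, 0, 0, 0, 0, 0, 0.28, 1]
}}

```text
time: 38.52
eef_pos: [0.4261, 0.1447, 0.1618]
ee_rot: [3.141, -0.002, -3.082]
contact_force: [-0.6, -0.5, -0.7]
finger_gap: 0.999
grip_force: 0.0
```

Run:
```python
from ice import *
s=get_state(); print(s['time'],s['qpos'].round(2),s['eef_pos'].round(4),s['ee_rot'].round(3),s['contact_force'].round(1))
im=snap('top','t12');side=snap('side','s12')
ice(im,'top');ice(side,'side');print(coasters(im,120).tolist())
```

```text
38.525 [-0.29  0.36 -0.21  2.1   0.11  0.69  1.06] [0.4261 0.1447 0.1618] [ 3.141e+00 -2.000e-03 -3.082e+00] [-0.6 -0.5 -0.7]
top [218, 198, 38, 38, 739] [0.643 0.155 0.036]
side [241, 292, 49, 44, 1175] [0.637 0.168 0.036]
side [327, 357, 19, 22, 309] [0.458 0.247 0.03 ]
side [360, 365, 19, 21, 336] [0.395 0.246 0.029]
[[540.5, -204.5, 1.5, -4.3, 38.3, 74.3, 228.5], [545.3, -385.1, 1.5, -1.7, -142.4, 69.2, 98.1]]
```

Emit:
{"api": "jog_arm", "payload": {
  "motion": [0, 0, -0.4, 0, 0, 0, 1, 0, 0, -0.7, 0, 0, 0, 1, 0, 0, -0.78, 0, 0, 0, 1, 0, 0, -0.78, 0, 0, 0, 1]
}}

```text
time: 39.12
eef_pos: [0.4264, 0.145, 0.0844]
ee_rot: [-3.141, -0.001, -3.082]
contact_force: [-0.5, -0.9, 1.2]
finger_gap: 1.003
grip_force: 0.0
```

Emit:
{"api": "jog_arm", "payload": {
  "motion": [0, 0, 0, 0, 0, 0, 0.1, 0, 0, 0, 0, 0, 0, 0.1, 0, 0, 0, 0, 0, 0, 0.1, 0, 0, 0, 0, 0, 0, 0.1, 0, 0, 0, 0, 0, 0, 0.1, 0, 0, 0, 0, 0, 0, 0.1, 0, 0, 0, 0, 0, 0, 0.1],
  "force": 90
}}

```text
time: 40.0
eef_pos: [0.4266, 0.1449, 0.0848]
ee_rot: [3.142, -0.0, -3.081]
contact_force: [-3.1, -0.5, 12.8]
finger_gap: 0.219
grip_force: 88.7
```

Run:
```python
from h import *
s=get_state(); print(s['time'],s['eef_pos'].round(4),s['ee_rot'].round(3),s['finger_gap'])
im=np.load('pics/t12.npz');w=cloud(im)
# board picture as text: per-coaster check by comparing with t2
a=np.load('pics/t2.npz');d=cv2.absdiff(a['color'],im['color']).max(-1)[205:305,312:475]
m=(d>35).astype(np.uint8);n,l,st,c=cv2.connectedComponentsWithStats(m)
print([ (st[i]+[312,205,0,0,0]).tolist() for i in range(1,n) if st[i,4]>15])
print('max z over board',np.nanmax(w[205:305,312:475,2]).round(3))
```

```text
40.0 [0.4266 0.1449 0.0848] [ 3.142 -0.    -3.081] 0.21933662653983452
[[325, 243, 30, 27, 220], [390, 244, 2, 27, 36], [334, 246, 19, 21, 82], [335, 248, 29, 25, 148], [388, 247, 1, 21, 21], [356, 262, 4, 5, 17]]
max z over board 0.037
```

Coaster A, at about (341,257) px, has been knocked since. I will mend it after the ice. Next I turn the scoop mouth toward the bin's outer wall.

Emit:
{"api": "jog_arm", "payload": {
  "motion": [0, 0, 0.3, 0, 0, 0, 0.1, 0, 0, 0.8, 0, 0, 0, 0.1, 0, 0, 1, 0, 0, 0, 0.1]
}}

```text
time: 40.38
eef_pos: [0.4269, 0.1451, 0.1866]
ee_rot: [3.141, 0.001, -3.081]
contact_force: [0.5, -0.5, -2.5]
finger_gap: 0.22
grip_force: 88.3
```

Emit:
{"api": "jog_arm", "payload": {
  "motion": [0.1, 0.1, 0.1, 0, 0, -0.36, 0.1, 0.16, 0.11, 0.15, 0, 0, -0.72, 0.1, 0.16, 0.11, 0.15, 0, 0, -1, 0.1]
}}

```text
time: 40.75
eef_pos: [0.4427, 0.156, 0.1996]
ee_rot: [3.141, -0.001, 2.697]
contact_force: [-0.1, -0.0, -2.2]
finger_gap: 0.22
grip_force: 88.2
```

Emit:
{"api": "jog_arm", "payload": {
  "motion": [0.1, 0.1, 0, 0, 0, -0.36, 0.1, 0.16, 0.11, 0, 0, 0, -0.72, 0.1, 0.16, 0.11, 0, 0, 0, -1, 0.1]
}}

```text
time: 41.12
eef_pos: [0.4585, 0.1669, 0.1991]
ee_rot: [-3.141, -0.001, 2.197]
contact_force: [0.1, -0.4, -2.7]
finger_gap: 0.219
grip_force: 88.3
```

Emit:
{"api": "jog_arm", "payload": {
  "motion": [0.1, 0.1, 0, 0, 0, -0.36, 0.1, 0.16, 0.1, 0, 0, 0, -0.72, 0.1, 0.16, 0.1, 0, 0, 0, -1, 0.1]
}}

```text
time: 41.5
eef_pos: [0.4745, 0.1769, 0.1992]
ee_rot: [-3.141, -0.001, 1.697]
contact_force: [-0.1, 0.8, -2.0]
finger_gap: 0.219
grip_force: 88.3
```

Emit:
{"api": "jog_arm", "payload": {
  "motion": [0, 0, 0, 0, 0, -0.09, 0.1, 0, 0, 0, 0, 0, -0.09, 0.1]
}}

```text
time: 41.75
eef_pos: [0.4742, 0.1769, 0.1992]
ee_rot: [-3.141, -0.001, 1.658]
contact_force: [0.4, 0.2, -1.6]
finger_gap: 0.222
grip_force: 88.3
```

Emit:
{"api": "jog_arm", "payload": {
  "motion": [0, 0, 0, -0.3, -0.026, 0, 0.1, 0, 0, 0, -0.618, -0.054, 0, 0.1, 0, 0, 0, -0.618, -0.054, 0, 0.1]
}}

```text
time: 42.12
eef_pos: [0.4736, 0.1798, 0.1984]
ee_rot: [-3.14, 0.311, 1.664]
contact_force: [-0.7, -0.4, -2.2]
finger_gap: 0.219
grip_force: 88.3
```

Run:
```python
from ice import *
s=get_state(); print(s['time'],s['qpos'].round(2),s['eef_pos'].round(4),s['ee_rot'].round(3),s['contact_force'].round(1),s['finger_gap'])
side=snap('side','s13');im=snap('top','t13')
ice(side,'side')
d=cv2.absdiff(np.load('pics/t2.npz')['color'],im['color']).max(-1)
print(coasters(im,120).tolist())
```

```text
42.125 [-0.82  0.46  0.23  1.88  0.2   0.98 -0.64] [0.4736 0.1798 0.1984] [-3.14   0.311  1.664] [-0.7 -0.4 -2.2] 0.21861685932635383
side [241, 292, 49, 45, 1182] [0.636 0.168 0.036]
side [327, 357, 19, 22, 318] [0.459 0.247 0.03 ]
side [360, 365, 18, 21, 331] [0.396 0.246 0.029]
[[540.5, -204.5, 1.5, -4.3, 38.3, 74.3, 228.5], [545.3, -385.1, 1.5, -1.7, -142.4, 69.2, 98.1]]
```

Emit:
{"api": "jog_arm", "payload": {
  "motion": [0, 0, -0.4, 0, 0, 0, 0.1, 0, 0, -0.8, 0, 0, 0, 0.1, 0, 0, -0.88, 0, 0, 0, 0.1, 0, 0, -0.88, 0, 0, 0, 0.1]
}}

```text
time: 42.72
eef_pos: [0.4748, 0.1762, 0.112]
ee_rot: [3.141, 0.309, 1.656]
contact_force: [0.5, -0.5, -1.3]
finger_gap: 0.223
grip_force: 88.2
```

Run:
```python
from ice import *
s=get_state(); print(s['time'],s['eef_pos'].round(4),s['ee_rot'].round(3),s['contact_force'].round(1))
side=snap('side','s14');ice(side,'side');w=cloud(side)
# points of the scoop lip near expected lip (x .44-.53,y .19-.26, z<.06)
z=w[...,2];h=cv2.cvtColor(side['color'],cv2.COLOR_RGB2HSV)
for y0 in np.arange(.14,.26,.01):
  m=(abs(w[...,1]-y0)<.004)&(abs(w[...,0]-.50)<.006); 
  if m.sum()>3: print(round(y0,2),np.round(np.nanpercentile(z[m],[10,50,90]),3),m.sum())
```

```text
42.725 [0.4748 0.1762 0.112 ] [3.141 0.309 1.656] [ 0.5 -0.5 -1.3]
side [241, 292, 49, 45, 1181] [0.636 0.169 0.036]
side [327, 357, 19, 22, 319] [0.459 0.248 0.029]
side [360, 365, 18, 21, 327] [0.395 0.246 0.03 ]
0.14 [0.039 0.042 0.044] 8
0.15 [0.038 0.04  0.041] 13
0.16 [0.034 0.037 0.039] 16
0.17 [0.032 0.034 0.036] 20
0.18 [0.028 0.031 0.033] 26
0.19 [0.026 0.027 0.03 ] 26
0.2 [0.022 0.024 0.158] 32
0.21 [0.    0.02  0.163] 54
0.22 [-0.001  0.001  0.018] 26
0.23 [-0.001  0.001  0.002] 23
0.24 [-0.002  0.     0.003] 23
0.25 [-0.002  0.     0.003] 27
```

The lip is where predicted (y≈0.212, z≈0.017). I push cube 1 to the bin wall.

Emit:
{"api": "jog_arm", "payload": {
  "motion": [-0.007, 0.08, 0, 0, 0, 0, 0.1, -0.014, 0.16, 0, 0, 0, 0, 0.1, -0.021, 0.24, 0, 0, 0, 0, 0.1, -0.028, 0.32, 0, 0, 0, 0, 0.1, -0.035, 0.4, 0, 0, 0, 0, 0.1, -0.042, 0.48, 0, 0, 0, 0, 0.1, -0.05, 0.56, 0, 0, 0, 0, 0.1, -0.05, 0.56, 0, 0, 0, 0, 0.1]
}}

```text
time: 43.78
eef_pos: [0.4692, 0.2329, 0.1112]
ee_rot: [-3.141, 0.31, 1.657]
contact_force: [-0.2, -1.2, -2.1]
finger_gap: 0.218
grip_force: 88.3
```

Run:
```python
from ice import *
s=get_state(); print(s['time'],s['eef_pos'].round(4),s['ee_rot'].round(3),s['contact_force'].round(1))
side=snap('side','s15');ice(side,'side');top=snap('top','t15');ice(top,'top')
```

```text
43.775 [0.4692 0.2329 0.1112] [-3.141  0.31   1.657] [-0.2 -1.2 -2.1]
side [241, 292, 49, 45, 1184] [0.636 0.169 0.036]
side [360, 365, 18, 21, 325] [0.395 0.246 0.03 ]
side [326, 378, 13, 4, 30] [0.457 0.274 0.031]
top [218, 198, 38, 38, 725] [0.642 0.155 0.036]
top [198, 303, 14, 14, 133] [0.398 0.237 0.029]
```

Emit:
{"api": "jog_arm", "payload": {
  "motion": [0.003, -0.04, 0, 0, 0, 0, 0.1, 0.003, -0.04, -0.06, 0, 0, 0, 0.1, 0.003, -0.04, -0.12, 0, 0, 0, 0.1, 0.003, -0.04, -0.15, 0, 0, 0, 0.1, 0.003, -0.04, -0.155, 0, 0, 0, 0.1]
}}

```text
time: 44.5
eef_pos: [0.4698, 0.2283, 0.0965]
ee_rot: [3.141, 0.31, 1.656]
contact_force: [-5.7, -3.7, 26.4]
finger_gap: 0.22
grip_force: 91.9
```

Emit:
{"api": "jog_arm", "payload": {
  "motion": [-0.004, 0.05, 0, 0, 0, 0, 0.1, -0.009, 0.1, 0, 0, 0, 0, 0.1, -0.013, 0.15, 0, 0, 0, 0, 0.1]
}}

```text
time: 44.88
eef_pos: [0.469, 0.2414, 0.0974]
ee_rot: [3.141, 0.313, 1.655]
contact_force: [-8.4, -14.0, 47.5]
finger_gap: 0.222
grip_force: 96.9
```

Emit:
{"api": "jog_arm", "payload": {
  "motion": [-0.004, 0.05, 0, 0, 0, 0, 0.1, -0.009, 0.1, 0, 0, 0, 0, 0.1]
}}

```text
time: 45.12
eef_pos: [0.468, 0.252, 0.0972]
ee_rot: [3.141, 0.312, 1.655]
contact_force: [-3.8, -8.5, 23.0]
finger_gap: 0.213
grip_force: 95.9
```

Emit:
{"api": "jog_arm", "payload": {
  "motion": [-0.004, 0.04, 0, 0, 0, 0, 0.1, -0.007, 0.08, 0, 0, 0, 0, 0.1]
}}

```text
time: 45.38
eef_pos: [0.4671, 0.2606, 0.0967]
ee_rot: [3.141, 0.311, 1.656]
contact_force: [-3.8, -6.0, 18.0]
finger_gap: 0.218
grip_force: 97.3
```

Run:
```python
from ice import *
s=get_state(); print(s['time'],s['eef_pos'].round(4),s['ee_rot'].round(3),s['contact_force'].round(1))
side=snap('side','s16');ice(side,'side');top=snap('top','t16');ice(top,'top')
```

```text
45.375 [0.4671 0.2606 0.0967] [3.141 0.311 1.656] [-3.8 -6.  18. ]
side [241, 293, 33, 44, 888] [0.645 0.18  0.036]
side [360, 365, 18, 21, 326] [0.395 0.246 0.03 ]
side [326, 378, 13, 4, 30] [0.455 0.286 0.053]
top [218, 198, 38, 38, 726] [0.643 0.155 0.036]
top [189, 286, 6, 5, 19] [0.45  0.27  0.025]
top [198, 303, 15, 14, 131] [0.398 0.236 0.029]
```

Emit:
{"api": "jog_arm", "payload": {
  "motion": [0.005, -0.063, 0.023, 0.154, 0.013, 0, 0.1, 0.011, -0.123, 0.04, 0.309, 0.027, 0, 0.1, 0.016, -0.18, 0.052, 0.463, 0.04, 0, 0.1, 0.02, -0.234, 0.059, 0.618, 0.054, 0, 0.1]
}}

```text
time: 45.98
eef_pos: [0.4688, 0.2383, 0.1017]
ee_rot: [3.141, -0.003, 1.657]
contact_force: [-0.0, -0.3, -2.4]
finger_gap: 0.218
grip_force: 95.2
```

Emit:
{"api": "jog_arm", "payload": {
  "motion": [0.005, -0.057, 0.03, 0.15, 0.013, 0, 0.1, 0.01, -0.114, 0.053, 0.3, 0.026, 0, 0.1, 0.02, -0.2, 0.11, 0.45, 0.039, 0, 0.1, 0.031, -0.36, 0.19, 0.6, 0.052, 0, 0.1, 0.031, -0.36, 0.19, 0.6, 0.052, 0, 0.1]
}}

```text
time: 46.6
eef_pos: [0.4729, 0.1991, 0.1205]
ee_rot: [-3.141, -0.302, 1.651]
contact_force: [0.1, -0.7, -1.6]
finger_gap: 0.226
grip_force: 95.5
```

Run:
```python
from ice import *
s=get_state(); print(s['time'],s['qpos'].round(2),s['eef_pos'].round(4),s['ee_rot'].round(3),s['contact_force'].round(1))
side=snap('side','s17');ice(side,'side');top=snap('top','t17');ice(top,'top')
```

```text
46.6 [-0.11  0.51 -0.29  2.04 -0.29  0.54 -0.03] [0.4729 0.1991 0.1205] [-3.141 -0.302  1.651] [ 0.1 -0.7 -1.6]
side [241, 292, 49, 44, 1170] [0.636 0.168 0.036]
side [360, 365, 18, 21, 328] [0.396 0.246 0.03 ]
side [323, 376, 17, 6, 64] [0.46  0.273 0.032]
top [218, 198, 38, 38, 736] [0.643 0.155 0.036]
```

Cube 1 slipped off the lip. I retreated faster than it slid back, and it is still by the wall. I repeat, pushing fully to the wall and then holding the tilt in place until it slides in.

Emit:
{"api": "jog_arm", "payload": {
  "motion": [0.002, -0.02, 0.1, -0.36, -0.031, 0, 0.1, 0.004, -0.04, 0.18, -0.72, -0.063, 0, 0.1, 0.005, -0.054, 0.205, -0.996, -0.087, 0, 0.1, 0.005, -0.054, 0.205, -0.996, -0.087, 0, 0.1]
}}

```text
time: 47.2
eef_pos: [0.4722, 0.1998, 0.1419]
ee_rot: [3.138, 0.202, 1.661]
contact_force: [0.3, 0.7, -3.0]
finger_gap: 0.22
grip_force: 95.2
```

Emit:
{"api": "jog_arm", "payload": {
  "motion": [-0.009, 0.103, -0.06, -0.22, -0.019, 0, 0.1, -0.009, 0.103, -0.2, -0.22, -0.019, 0, 0.1, -0.009, 0.103, -0.3, -0.22, -0.019, 0, 0.1, -0.009, 0.103, -0.3, -0.22, -0.019, 0, 0.1]
}}

```text
time: 47.7
eef_pos: [0.4712, 0.2066, 0.1107]
ee_rot: [-3.141, 0.309, 1.656]
contact_force: [0.9, -0.1, -2.4]
finger_gap: 0.218
grip_force: 95.3
```

Emit:
{"api": "jog_arm", "payload": {
  "motion": [-0.007, 0.08, 0, 0, 0, 0, 0.1, -0.014, 0.16, 0, 0, 0, 0, 0.1, -0.021, 0.24, 0, 0, 0, 0, 0.1, -0.026, 0.3, 0, 0, 0, 0, 0.1, -0.026, 0.3, 0, 0, 0, 0, 0.1]
}}

```text
time: 48.32
eef_pos: [0.4688, 0.2379, 0.1112]
ee_rot: [3.141, 0.308, 1.658]
contact_force: [0.1, -0.0, -1.1]
finger_gap: 0.223
grip_force: 95.3
```

Run:
```python
from ice import *
s=get_state(); print(s['time'],s['eef_pos'].round(4),s['ee_rot'].round(3),s['contact_force'].round(1))
d=s['eef_pos'][:2]-[.5053,.364];print('by',-d[0]*.087+d[1]*.996)
side=snap('side','s18');ice(side,'side')
```

```text
48.325 [0.4688 0.2379 0.1112] [3.141 0.308 1.658] [ 0.1 -0.  -1.1]
by -0.12240592309105007
side [241, 292, 49, 45, 1189] [0.636 0.169 0.036]
side [360, 365, 19, 21, 330] [0.395 0.246 0.029]
side [323, 376, 17, 6, 66] [0.459 0.273 0.032]
```

Emit:
{"api": "jog_arm", "payload": {
  "motion": [0.004, -0.05, 0, 0, 0, 0, 0.1, 0.004, -0.05, -0.07, 0, 0, 0, 0.1, 0.004, -0.05, -0.12, 0, 0, 0, 0.1, 0.004, -0.05, -0.135, 0, 0, 0, 0.1]
}}

```text
time: 48.88
eef_pos: [0.4691, 0.2322, 0.0971]
ee_rot: [-3.141, 0.309, 1.657]
contact_force: [-1.1, -0.3, -1.4]
finger_gap: 0.222
grip_force: 95.3
```

Emit:
{"api": "jog_arm", "payload": {
  "motion": [-0.004, 0.05, 0, 0, 0, 0, 0.1, -0.009, 0.1, 0, 0, 0, 0, 0.1, -0.013, 0.15, 0, 0, 0, 0, 0.1, -0.017, 0.2, 0, 0, 0, 0, 0.1]
}}

```text
time: 49.38
eef_pos: [0.4676, 0.2528, 0.0977]
ee_rot: [3.141, 0.308, 1.657]
contact_force: [0.6, 0.9, -2.4]
finger_gap: 0.22
grip_force: 95.3
```

Emit:
{"api": "jog_arm", "payload": {
  "motion": [-0.004, 0.05, 0, 0, 0, 0, 0.1, -0.009, 0.1, 0, 0, 0, 0, 0.1]
}}

```text
time: 49.62
eef_pos: [0.4667, 0.2627, 0.0977]
ee_rot: [3.141, 0.308, 1.657]
contact_force: [-0.6, 0.7, -2.8]
finger_gap: 0.22
grip_force: 95.3
```

Emit:
{"api": "jog_arm", "payload": {
  "motion": [-0.004, 0.04, 0, 0, 0, 0, 0.1]
}}

```text
time: 49.75
eef_pos: [0.4662, 0.2667, 0.0977]
ee_rot: [3.141, 0.308, 1.657]
contact_force: [0.5, 0.2, -1.2]
finger_gap: 0.218
grip_force: 95.2
```

Run:
```python
from ice import *
s=get_state(); print(s['time'],s['eef_pos'].round(4),s['ee_rot'].round(3),s['contact_force'].round(1))
d=s['eef_pos'][:2]-[.5053,.364];print('by',-d[0]*.087+d[1]*.996)
side=snap('side','s19');ice(side,'side');top=snap('top','t19');ice(top,'top')
```

```text
49.75 [0.4662 0.2667 0.0977] [3.141 0.308 1.657] [ 0.5  0.2 -1.2]
by -0.09349108517168223
side [241, 295, 33, 42, 781] [0.644 0.185 0.035]
side [360, 365, 18, 21, 326] [0.395 0.246 0.029]
side [331, 378, 7, 4, 17] [0.452 0.274 0.032]
top [218, 198, 38, 38, 718] [0.642 0.155 0.036]
top [186, 286, 10, 5, 26] [0.45  0.271 0.027]
top [198, 303, 15, 14, 133] [0.398 0.237 0.029]
```

No contact force, so the scoop may have pitched in the grip during the earlier press. I check its real pose by depth.

Run:
```python
from h import *
for n,tcp,yaw in (('s14',(.4748,.1762,.112),1.656),('s17',(.4729,.1991,.1205),1.651),('s18',(.4688,.2379,.1112),1.657),('s19',(.4662,.2667,.0977),1.657)):
    im=np.load(f'pics/{n}.npz');w=cloud(im);h=cv2.cvtColor(im['color'],cv2.COLOR_RGB2HSV)
    d=w-np.array(tcp);a=np.array([np.cos(yaw),np.sin(yaw),0]);b=np.array([-np.sin(yaw),np.cos(yaw),0])
    p=d@a;q=d@b;z=w[...,2]
    print(n)
    for lo in (-.044,-.03,.02,.034):
        o=[]
        for p0 in np.arange(-.05,.09,.01):
            m=(abs(p-p0)<.004)&(q>lo)&(q<lo+.01)&(z<.09)
            o.append('%3d'%(1000*np.nanmedian(z[m])) if m.sum()>2 else '  .')
        print('  q',lo,' '.join(o))
```

```text
s14
  q -0.044  47  45  40  39  36  33  27  24  19   1   1   0   1   1   .
  q -0.03   .  42  40  37  34  31  27  23  19   1   0   0   0   0   .
  q 0.02  45  43  40  37  34  30  27  23  21   1   1  27  25   1   .
  q 0.034  45  43  39  36  34  30  27  24  20   0   0   0   0   0   .
s17
  q -0.044  63  45  43  49  44  49  51  45  44  23  42   3   .   .   .
  q -0.03  41  41  41  42  42  42  43  43  44  43   2  43   .   .   .
  q 0.02  63  41  42  41  42  42  43  44  44  22  43  22   .   .   .
  q 0.034  66  41  42  41  42  42  43  43  44  43  42  44   .   .   .
s18
  q -0.044   .   .  40  34  27  17   0   0   .   .   .  75  38   4   4
  q -0.03   .   .  39  32  26  19   0   1   .   .   .  74  39   4   4
  q 0.02   .  45  40  33  26  18   0   0   .   .   .  75  37   4   4
  q 0.034   .  44  40  33  26  18   0   0   .   .   .  74  36   4   4
s19
  q -0.044   .   .   .  19  13  10   .   .  74  41   4   4   4   4   4
  q -0.03   .   .   .  19  14  10   .   .  75  40   4   5   4   4   5
  q 0.02   .   .  26  19  13  10   .   .  76  39   4   4   4   4   4
  q 0.034   .   .  25  19  13  10   .   .  75  36   3   4   4   4   4
```

Run:
```python
import cv2,numpy as np
a=np.load('pics/s19.npz')['color'][270:440,200:400,::-1];b=np.load('pics/t19.npz')['color'][190:340,120:280,::-1]
a=cv2.resize(a,(480,408),interpolation=cv2.INTER_CUBIC);b=cv2.resize(b,(320,300),interpolation=cv2.INTER_CUBIC);b=cv2.copyMakeBorder(b,0,108,0,0,0)
cv2.imwrite('pics/c19.png',np.hstack([a,b]))
```

```text
(no output)
```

View pics/c19.png

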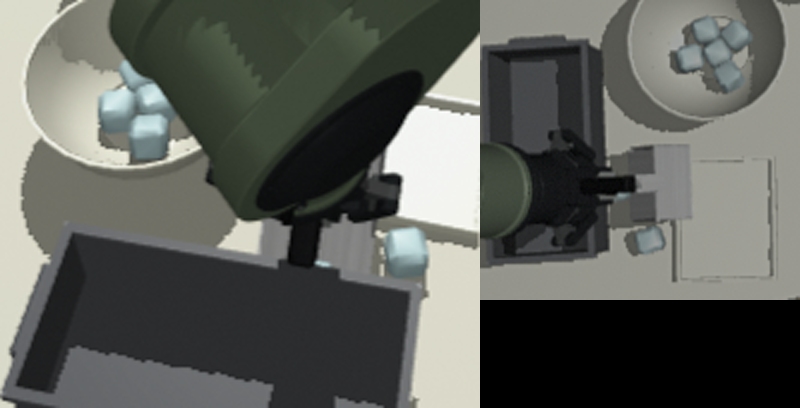

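The view confirms it: the scoop pitched about 0.27 rad mouth-down in the grip, so the lip is only just reaching cube 1. I recompute with the slip included and grip harder.

```bash
cat > plan.py <<'E'
import numpy as np
# scoop mouth along bin +y; state: lip by, lip z (mm), theta(actual, mouth up +)
def tcp(by,z,th,D,gx=-4,h=99,g=19):
    T=th+D;c,s=np.cos(th),np.sin(th);lx,lz=55-gx,-h
    return np.array([by,z])-(g*np.array([-np.sin(T),np.cos(T)])+np.array([lx*c-lz*s,lx*s+lz*c]))
def cur(p,by_only=False):
    d=np.array(p[:2])*1000-[505.3,364]; return -d[0]*.0869+d[1]*.9962, p[2]*1000
def seq(start_tcp,startT,frames,D):
    p0=np.array(start_tcp)
    for by,z,th in frames:
        q=tcp(by,z,th,D);d=q-p0;dT=th+D-startT
        print((by,z,th),'units',np.round([-.0869*d[0]/100,.9962*d[0]/100,d[1]/100,.9962*dT/.5,.0869*dT/.5],3).tolist())
E
python3 - <<'E'
from plan import *
p=cur((.4662,.2667,.0977));D=.267
print(p, 'lip now',np.array(p)-tcp(0,0,-.308-D,D))
seq(p,-.308,[(-99,4,-.45),(-99,4,-.31)],D)
q=tcp(-99,4,-.31,D)
seq(q,-.31+D,[(-91,3,-.31),(-83,3,-.31),(-75,3,-.31),(-67,3,-.31),(-63,3,-.31)],D)
q=tcp(-63,3,-.31,D)
seq(q,-.31+D,[(-63,8,-.23),(-63,13,-.15),(-63,17,-.07),(-63,22,0),(-63,27,.06),(-63,32,.12),(-63,37,.18)],D)
q=tcp(-63,37,.18,D)
seq(q,.18+D,[(-64,42,.22),(-66,50,.26),(-70,60,.3)],D)
E
```

```text
(np.float64(-93.53247), 97.69999999999999) lip now [-92.09985459   0.63960327]
(-99, 4, -0.45) units [0.017, -0.189, 0.024, 0.249, 0.022]
(-99, 4, -0.31) units [0.028, -0.321, -0.004, 0.528, 0.046]
(-91, 3, -0.31) units [-0.007, 0.08, -0.01, 0.0, 0.0]
(-83, 3, -0.31) units [-0.014, 0.159, -0.01, 0.0, 0.0]
(-75, 3, -0.31) units [-0.021, 0.239, -0.01, 0.0, 0.0]
(-67, 3, -0.31) units [-0.028, 0.319, -0.01, 0.0, 0.0]
(-63, 3, -0.31) units [-0.031, 0.359, -0.01, 0.0, 0.0]
(-63, 8, -0.23) units [0.006, -0.073, 0.026, 0.159, 0.014]
(-63, 13, -0.15) units [0.013, -0.145, 0.045, 0.319, 0.028]
(-63, 17, -0.07) units [0.019, -0.213, 0.05, 0.478, 0.042]
(-63, 22, 0) units [0.024, -0.271, 0.064, 0.618, 0.054]
(-63, 27, 0.06) units [0.028, -0.318, 0.08, 0.737, 0.064]
(-63, 32, 0.12) units [0.032, -0.363, 0.093, 0.857, 0.075]
(-63, 37, 0.18) units [0.035, -0.406, 0.104, 0.976, 0.085]
(-64, 42, 0.22) units [0.003, -0.037, 0.022, 0.08, 0.007]
(-66, 50, 0.26) units [0.007, -0.083, 0.074, 0.159, 0.014]
(-70, 60, 0.3) units [0.013, -0.148, 0.144, 0.239, 0.021]
```

Emit:
{"api": "jog_arm", "payload": {
  "motion": [0.017, -0.19, 0.024, 0.25, 0.022, 0, 0.1, 0.028, -0.32, -0.004, 0.53, 0.046, 0, 0.1, 0.028, -0.32, -0.004, 0.53, 0.046, 0, 0.1],
  "force": 120
}}

```text
time: 50.22
eef_pos: [0.4704, 0.2295, 0.0978]
ee_rot: [3.141, 0.042, 1.649]
contact_force: [0.2, 0.6, -1.2]
finger_gap: 0.22
grip_force: 118.0
```

```bash
cat > prof.py <<'E'
from ice import *
from plan import cur
def prof(n):
    s=get_state();print(s['time'],s['eef_pos'].round(4),s['ee_rot'].round(3),s['contact_force'].round(1),cur(s['eef_pos']))
    im=snap('side',n);w=cloud(im);ice(im,'side')
    d=w-s['eef_pos'];yaw=1.657;a=np.array([np.cos(yaw),np.sin(yaw),0]);b=np.array([-np.sin(yaw),np.cos(yaw),0])
    p=(d@a)*1000;q=(d@b)*1000;z=w[...,2]*1000
    m=((abs(q-38)<6)|(abs(q+36)<8)|(abs(q-25)<6))&(z<70)&(p>-60)&(p<70)&(z>4.5)
    P,Z=p[m],z[m]
    for _ in range(8):
        k=np.polyfit(P,Z,1);r=abs(np.polyval(k,P)-Z);g=r<max(3,np.percentile(r,80));P,Z=P[g],Z[g]
    print('slope',np.arctan(k[0]).round(3),'z at p=0',k[1].round(1),'p range',P.min().round(1),P.max().round(1),len(P))
E
python3 -c "
from prof import *
prof('s20')"
```

```text
50.225 [0.4704 0.2295 0.0978] [3.141 0.042 1.649] [ 0.2  0.6 -1.2] (np.float64(-130.92265740816168), np.float64(97.81475429115635))
side [241, 292, 49, 45, 1180] [0.636 0.169 0.036]
side [360, 365, 19, 21, 330] [0.395 0.246 0.03 ]
side [325, 378, 13, 4, 32] [0.458 0.274 0.031]
slope -0.307 z at p=0 17.8 p range -59.3 31.4 742
```

The model now matches (slope −0.307, lip at by −99.5). I push under the cube.

Emit:
{"api": "jog_arm", "payload": {
  "motion": [-0.007, 0.08, -0.02, 0, 0, 0, 0.1, -0.014, 0.16, -0.02, 0, 0, 0, 0.1, -0.021, 0.24, -0.02, 0, 0, 0, 0.1]
}}

```text
time: 50.65
eef_pos: [0.4664, 0.2601, 0.095]
ee_rot: [-3.142, 0.042, 1.659]
contact_force: [0.2, 0.1, -2.2]
finger_gap: 0.215
grip_force: 118.0
```

Emit:
{"api": "jog_arm", "payload": {
  "motion": [-0.005, 0.06, 0, 0, 0, 0, 0.1, -0.009, 0.1, 0, 0, 0, 0, 0.1, -0.01, 0.12, 0, 0, 0, 0, 0.1]
}}

```text
time: 51.02
eef_pos: [0.4659, 0.2706, 0.0953]
ee_rot: [3.141, 0.042, 1.657]
contact_force: [0.3, -0.9, -1.5]
finger_gap: 0.22
grip_force: 118.1
```

```bash
python3 -c "
from prof import *
prof('s21');ice(snap('top','t21'),'top')"
```

```text
51.025 [0.4659 0.2706 0.0953] [3.141 0.042 1.657] [ 0.3 -0.9 -1.5] (np.float64(-89.61384782586866), np.float64(95.29459037369641))
side [241, 292, 49, 45, 1184] [0.636 0.169 0.036]
side [360, 365, 18, 21, 329] [0.395 0.246 0.029]
side [331, 375, 9, 7, 46] [0.452 0.278 0.045]
slope -0.201 z at p=0 17.9 p range -54.9 69.9 536
top [218, 198, 38, 38, 733] [0.643 0.155 0.036]
top [187, 286, 8, 5, 30] [0.45  0.271 0.036]
top [197, 303, 16, 14, 134] [0.398 0.237 0.03 ]
```

Emit:
{"api": "jog_arm", "payload": {
  "motion": [-0.003, 0.03, 0, 0, 0, 0, 0.1, -0.003, 0.03, 0, 0, 0, 0, 0.1]
}}

```text
time: 51.38
eef_pos: [0.4657, 0.2723, 0.0952]
ee_rot: [-3.141, 0.044, 1.657]
contact_force: [0.6, -5.6, -1.5]
finger_gap: 0.217
grip_force: 118.4
```

Emit:
{"api": "jog_arm", "payload": {
  "motion": [0.006, -0.073, 0.026, 0.08, 0.007, 0, 0.1, 0.006, -0.073, 0.026, 0.159, 0.014, 0, 0.1, 0.013, -0.145, 0.045, 0.319, 0.028, 0, 0.1, 0.019, -0.213, 0.05, 0.478, 0.042, 0, 0.1, 0.024, -0.271, 0.064, 0.618, 0.054, 0, 0.1, 0.028, -0.318, 0.08, 0.737, 0.064, 0, 0.1, 0.032, -0.363, 0.093, 0.857, 0.075, 0, 0.1, 0.035, -0.406, 0.104, 0.976, 0.085, 0, 0.1]
}}

```text
time: 52.38
eef_pos: [0.4695, 0.2324, 0.1059]
ee_rot: [3.141, -0.449, 1.657]
contact_force: [-0.3, -0.8, -3.2]
finger_gap: 0.219
grip_force: 118.2
```

Emit:
{"api": "jog_arm", "payload": {
  "motion": [0, 0, 0, 0, 0, 0, 0.1, 0, 0, 0, 0, 0, 0, 0.1, 0, 0, 0, 0, 0, 0, 0.1, 0, 0, 0, 0, 0, 0, 0.1]
}}

```text
time: 52.88
eef_pos: [0.469, 0.2335, 0.1059]
ee_rot: [3.141, -0.447, 1.659]
contact_force: [-0.2, 0.3, -2.0]
finger_gap: 0.214
grip_force: 118.3
```

```bash
python3 -c "
from prof import *
prof('s22');ice(snap('top','t22'),'top')"
```

```text
52.875 [0.469  0.2335 0.1059] [ 3.141 -0.447  1.659] [-0.2  0.3 -2. ] (np.float64(-126.8395604028721), np.float64(105.85571920384592))
side [241, 292, 49, 44, 1177] [0.636 0.168 0.036]
side [323, 364, 18, 17, 259] [0.458 0.278 0.065]
side [360, 365, 19, 21, 328] [0.395 0.246 0.03 ]
slope 0.132 z at p=0 27.9 p range -41.3 43.6 487
top [218, 198, 38, 38, 740] [0.642 0.156 0.036]
top [181, 286, 13, 6, 56] [0.451 0.271 0.064]
top [197, 306, 8, 11, 54] [0.391 0.245 0.03 ]
```

The cube is on the lip. I tilt further and hold so it slides in.

Emit:
{"api": "jog_arm", "payload": {
  "motion": [0.002, -0.02, 0.012, 0.04, 0.003, 0, 0.1, 0.003, -0.037, 0.022, 0.08, 0.007, 0, 0.1, 0.005, -0.06, 0.05, 0.12, 0.01, 0, 0.1, 0.007, -0.083, 0.074, 0.159, 0.014, 0, 0.1, 0.01, -0.11, 0.11, 0.2, 0.017, 0, 0.1, 0.013, -0.148, 0.144, 0.239, 0.021, 0, 0.1, 0.013, -0.148, 0.144, 0.239, 0.021, 0, 0.1, 0.013, -0.148, 0.144, 0.239, 0.021, 0, 0.1]
}}

```text
time: 53.98
eef_pos: [0.4705, 0.218, 0.1201]
ee_rot: [-3.141, -0.568, 1.657]
contact_force: [-0.4, -0.2, -2.1]
finger_gap: 0.214
grip_force: 118.3
```

```bash
python3 -c "
from prof import *
prof('s23');ice(snap('top','t23'),'top');print(get_state()['qpos'].round(2))"
```

```text
53.975 [0.4705 0.218  0.1201] [-3.141 -0.568  1.657] [-0.4 -0.2 -2.1] (np.float64(-142.39444684115202), np.float64(120.09807557986737))
side [241, 292, 49, 44, 1172] [0.636 0.168 0.036]
side [330, 330, 18, 21, 257] [0.462 0.212 0.063]
side [360, 365, 18, 21, 325] [0.395 0.246 0.029]
slope 0.265 z at p=0 40.1 p range -29.7 70.0 533
top [218, 198, 38, 38, 741] [0.643 0.156 0.036]
top [197, 303, 16, 14, 129] [0.397 0.238 0.029]
[ 0.28  0.64 -0.66  2.05 -0.4   0.48  0.19]
```

Cube 1 is in the pan, at y≈0.212. Next I carry it to the bowl.

Run:
```python
from plan import *
D=.267;n=np.array([-.0869,.9962]);c=np.array([641.6,164.3])
for off,z,th in ((-10,140,.3),(-20,92,-.08),(-15,80,-.25),(-10,72,-.42)):
    a,zz=tcp(off,z,th,D); w=c+n*a
    print(th,np.round([*w,zz],1),'T',round(th+D,3))
```

```text
0.3 [649.   79.2 201.1] T 0.567
-0.08 [647.5  97.2 176.7] T 0.187
-0.25 [645.7 117.1 171.5] T 0.017
-0.42 [643.9 138.  167.7] T -0.153
```

Emit:
{"api": "jog_arm", "payload": {
  "motion": [0, -0.03, 0.15, 0, 0, 0, 0.1, 0, -0.06, 0.4, 0, 0, 0, 0.1, 0, -0.06, 0.7, 0, 0, 0, 0.1, 0, -0.06, 0.85, 0, 0, 0, 0.1]
}}

```text
time: 54.58
eef_pos: [0.4708, 0.2121, 0.2071]
ee_rot: [3.139, -0.567, 1.659]
contact_force: [-0.0, -0.0, -2.5]
finger_gap: 0.216
grip_force: 118.2
```

Emit:
{"api": "jog_arm", "payload": {
  "motion": [0.06, -0.04, 0, 0, 0, 0, 0.1, 0.2, -0.15, 0, 0, 0, 0, 0.1, 0.4, -0.3, 0, 0, 0, 0, 0.1, 0.65, -0.49, 0, 0, 0, 0, 0.1, 0.9, -0.67, 0, 0, 0, 0, 0.1]
}}

```text
time: 55.2
eef_pos: [0.5617, 0.1431, 0.2036]
ee_rot: [-3.139, -0.568, 1.655]
contact_force: [-0.3, 0.4, -1.7]
finger_gap: 0.218
grip_force: 118.2
```

Emit:
{"api": "jog_arm", "payload": {
  "motion": [0.25, -0.18, 0, 0, 0, 0, 0.1, 0.5, -0.37, 0, 0, 0, 0, 0.1, 0.75, -0.55, 0, 0, 0, 0, 0.1, 0.88, -0.66, 0, 0, 0, 0, 0.1, 0.88, -0.66, 0, 0, 0, 0, 0.1]
}}

```text
time: 55.82
eef_pos: [0.6492, 0.0772, 0.203]
ee_rot: [-3.139, -0.568, 1.654]
contact_force: [-0.6, 1.0, -1.8]
finger_gap: 0.216
grip_force: 118.3
```

```bash
python3 -c "
from ice import *
s=get_state();print(s['time'],s['qpos'].round(2),s['eef_pos'].round(4),s['ee_rot'].round(3),s['contact_force'])
ice(snap('side','s24'),'side')"
```

```text
55.825 [ 0.38  0.73 -0.52  1.52 -0.27  1.02  0.2 ] [0.6492 0.0772 0.203 ] [-3.139 -0.568  1.654] [-0.6337368   0.96673322 -1.80783597]
side [266, 237, 15, 15, 175] [0.642 0.073 0.144]
side [241, 292, 49, 44, 1157] [0.636 0.168 0.036]
side [360, 365, 19, 21, 319] [0.395 0.246 0.03 ]
```

Emit:
{"api": "jog_arm", "payload": {
  "motion": [-0.005, 0.06, -0.08, -0.25, -0.022, 0, 0.1, -0.01, 0.12, -0.17, -0.5, -0.044, 0, 0.1, -0.015, 0.18, -0.26, -0.757, -0.066, 0, 0.1]
}}

```text
time: 56.25
eef_pos: [0.6465, 0.0971, 0.1788]
ee_rot: [3.141, -0.184, 1.657]
contact_force: [0.5, -0.5, -3.6]
finger_gap: 0.215
grip_force: 118.2
```

Emit:
{"api": "jog_arm", "payload": {
  "motion": [-0.009, 0.1, -0.026, -0.17, -0.015, 0, 0.1, -0.018, 0.2, -0.052, -0.34, -0.03, 0, 0.1, -0.027, 0.3, -0.07, -0.5, -0.044, 0, 0.1, -0.036, 0.41, -0.09, -0.677, -0.059, 0, 0.1, -0.036, 0.41, -0.09, -0.677, -0.059, 0, 0.1, -0.036, 0.41, -0.09, -0.677, -0.059, 0, 0.1]
}}

```text
time: 57.0
eef_pos: [0.643, 0.1378, 0.1698]
ee_rot: [-3.141, 0.152, 1.657]
contact_force: [0.2, -0.0, -3.0]
finger_gap: 0.218
grip_force: 118.3
```

```bash
python3 -c "
from ice import *
s=get_state();print(s['time'],s['qpos'].round(2),s['eef_pos'].round(4),s['ee_rot'].round(3),s['contact_force'])
ice(snap('side','s25'),'side');ice(snap('top','t25'),'top')"
```

```text
57.0 [-0.29  0.66 -0.14  1.54  0.27  1.02 -0.46] [0.643  0.1378 0.1698] [-3.141  0.152  1.657] [ 0.21454677 -0.00598439 -2.9869784 ]
side [241, 294, 49, 45, 1235] [0.632 0.171 0.038]
side [360, 365, 19, 21, 328] [0.395 0.246 0.029]
top [235, 215, 3, 13, 21] [0.624 0.161 0.036]
top [239, 230, 13, 6, 53] [0.596 0.14  0.033]
```

Cube 1 seems to be in the bowl. Now cube 2, using the same recipe with the wall at lip by ≈ −57.

Run:
```python
from plan import *
D=.267
def W(bx,by,z,th):
    a,zz=tcp(by,z,th,D);return np.round([505.3+bx*.9962-a*.0869,364+bx*.0869+a*.9962,zz],1)
print(W(-110,-152,60,-.31),W(-110,-152,18,-.31))
s=tcp(-152,18,-.31,D)
seq(s,-.31+D,[(-91,18,-.31)],D)
seq(tcp(-91,18,-.31,D),-.31+D,[(-95,3,-.31)],D)
seq(tcp(-95,3,-.31,D),-.31+D,[(-59,3,-.31)],D)
```

```text
[411.3 176.3 153.3] [411.3 176.3 111.3]
(-91, 18, -0.31) units [-0.053, 0.608, 0.0, 0.0, 0.0]
(-95, 3, -0.31) units [0.003, -0.04, -0.15, 0.0, 0.0]
(-59, 3, -0.31) units [-0.031, 0.359, 0.0, 0.0, 0.0]
```

Emit:
{"api": "jog_arm", "payload": {
  "motion": [0, -0.1, 0.4, 0, 0, 0, 0.1, 0, -0.1, 0.7, 0.22, 0.02, 0, 0.1, 0, -0.1, 0.7, 0.22, 0.02, 0, 0.1]
}}

```text
time: 57.48
eef_pos: [0.645, 0.1246, 0.2428]
ee_rot: [3.137, 0.04, 1.652]
contact_force: [0.2, 0.5, -2.5]
finger_gap: 0.214
grip_force: 118.6
```

Emit:
{"api": "jog_arm", "payload": {
  "motion": [-0.4, 0.08, 0, 0, 0, 0, 0.1, -0.8, 0.17, 0, 0, 0, 0, 0.1, -0.8, 0.17, 0, 0, 0, 0, 0.1]
}}

```text
time: 57.85
eef_pos: [0.561, 0.1454, 0.2398]
ee_rot: [-3.14, 0.042, 1.659]
contact_force: [-0.1, -1.0, -2.1]
finger_gap: 0.218
grip_force: 118.6
```

Emit:
{"api": "jog_arm", "payload": {
  "motion": [-0.4, 0.08, 0, 0, 0, 0, 0.1, -0.8, 0.17, 0, 0, 0, 0, 0.1, -0.8, 0.17, 0, 0, 0, 0, 0.1]
}}

```text
time: 58.22
eef_pos: [0.4817, 0.1622, 0.2399]
ee_rot: [-3.141, 0.042, 1.659]
contact_force: [0.3, -0.5, -1.1]
finger_gap: 0.222
grip_force: 118.8
```

Emit:
{"api": "jog_arm", "payload": {
  "motion": [-0.4, 0.08, 0, 0, 0, 0, 0.1, -0.72, 0.15, 0, 0, 0, 0, 0.1, -0.72, 0.15, -0.4, 0, 0, 0, 0.1, -0.72, 0.15, -0.8, 0, 0, 0, 0.1, -0.72, 0.15, -0.8, 0, 0, 0, 0.1]
}}

```text
time: 58.85
eef_pos: [0.4107, 0.1761, 0.1582]
ee_rot: [-3.137, 0.044, 1.657]
contact_force: [0.1, 0.1, -1.3]
finger_gap: 0.217
grip_force: 118.5
```

```bash
python3 -c "
from prof import *
prof('s26');top=snap('top','t26');ice(top,'top');print(get_state()['qpos'].round(2))"
```

```text
58.85 [0.4107 0.1761 0.1582] [-3.137  0.044  1.657] [ 0.1  0.1 -1.3] (np.float64(-178.96133304774114), np.float64(158.19637873702575))
side [241, 292, 49, 47, 1269] [0.634 0.171 0.038]
side [360, 365, 19, 21, 339] [0.395 0.246 0.029]
slope 0.242 z at p=0 4.6 p range -6.7 32.7 121
top [206, 198, 50, 38, 877] [0.638 0.163 0.037]
[-0.36  0.37 -0.25  2.1   0.19  0.72 -0.66]
```

Six cubes are in the bowl. Lower and push cube 2 to the wall.

Emit:
{"api": "jog_arm", "payload": {
  "motion": [0, 0, -0.25, 0, 0, 0, 0.1, 0, 0, -0.45, 0, 0, 0, 0.1, 0, 0, -0.485, 0, 0, 0, 0.1, 0, 0, -0.485, 0, 0, 0, 0.1]
}}

```text
time: 59.45
eef_pos: [0.4121, 0.1772, 0.1126]
ee_rot: [3.141, 0.041, 1.657]
contact_force: [-0.4, -0.6, -1.0]
finger_gap: 0.213
grip_force: 118.7
```

Emit:
{"api": "jog_arm", "payload": {
  "motion": [-0.007, 0.08, 0, 0, 0, 0, 0.1, -0.014, 0.16, 0, 0, 0, 0, 0.1, -0.021, 0.24, 0, 0, 0, 0, 0.1, -0.028, 0.32, 0, 0, 0, 0, 0.1, -0.035, 0.4, 0, 0, 0, 0, 0.1, -0.042, 0.48, 0, 0, 0, 0, 0.1, -0.049, 0.56, 0, 0, 0, 0, 0.1, -0.053, 0.605, 0, 0, 0, 0, 0.1]
}}

```text
time: 60.45
eef_pos: [0.406, 0.2375, 0.1115]
ee_rot: [-3.141, 0.042, 1.657]
contact_force: [0.9, -7.9, -0.7]
finger_gap: 0.216
grip_force: 119.2
```

Emit:
{"api": "jog_arm", "payload": {
  "motion": [0.003, -0.04, 0, 0, 0, 0, 0.1, 0.003, -0.04, -0.08, 0, 0, 0, 0.1, 0.003, -0.04, -0.14, 0, 0, 0, 0.1]
}}

```text
time: 60.82
eef_pos: [0.4063, 0.2333, 0.097]
ee_rot: [-3.141, 0.042, 1.657]
contact_force: [-0.7, -0.9, -2.0]
finger_gap: 0.218
grip_force: 118.7
```

```bash
python3 -c "
from prof import *
prof('s27');top=snap('top','t27');ice(top,'top')"
```

```text
60.825 [0.4063 0.2333 0.097 ] [-3.141  0.042  1.657] [-0.7 -0.9 -2. ] (np.float64(-121.56444075905102), np.float64(97.01011175431172))
side [241, 292, 49, 47, 1262] [0.634 0.171 0.038]
side [360, 384, 14, 4, 31] [0.395 0.268 0.032]
slope -0.279 z at p=0 16.9 p range -54.8 27.9 565
top [206, 198, 50, 38, 884] [0.638 0.163 0.037]
```

Emit:
{"api": "jog_arm", "payload": {
  "motion": [-0.007, 0.08, -0.015, 0, 0, 0, 0.1, -0.014, 0.16, -0.015, 0, 0, 0, 0.1, -0.021, 0.24, -0.015, 0, 0, 0, 0.1, -0.026, 0.3, -0.015, 0, 0, 0, 0.1]
}}

```text
time: 61.42
eef_pos: [0.4037, 0.2643, 0.0962]
ee_rot: [-3.142, 0.041, 1.657]
contact_force: [0.3, 0.2, -1.0]
finger_gap: 0.217
grip_force: 118.7
```

Emit:
{"api": "jog_arm", "payload": {
  "motion": [-0.003, 0.03, 0, 0, 0, 0, 0.1, -0.005, 0.05, 0, 0, 0, 0, 0.1]
}}

```text
time: 61.68
eef_pos: [0.4032, 0.2684, 0.0961]
ee_rot: [-3.141, 0.042, 1.657]
contact_force: [0.4, -2.9, -1.4]
finger_gap: 0.217
grip_force: 118.8
```

```bash
python3 -c "
from prof import *
prof('s28');top=snap('top','t28');ice(top,'top')"
```

```text
61.675 [0.4032 0.2684 0.0961] [-3.141  0.042  1.657] [ 0.4 -2.9 -1.4] (np.float64(-86.34856825435537), np.float64(96.0759862103737))
side [241, 292, 49, 47, 1266] [0.634 0.172 0.038]
side [368, 381, 8, 7, 44] [0.386 0.272 0.046]
slope -0.265 z at p=0 16.6 p range -50.8 52.1 507
top [206, 198, 50, 38, 879] [0.638 0.163 0.037]
top [186, 314, 8, 3, 20] [0.383 0.267 0.042]
```

Same state as cube 1 (raised to 0.046, lip at the wall). I do the tilt-up sequence in place, then tilt further and hold.

Emit:
{"api": "jog_arm", "payload": {
  "motion": [0.006, -0.073, 0.026, 0.08, 0.007, 0, 0.1, 0.006, -0.073, 0.026, 0.159, 0.014, 0, 0.1, 0.013, -0.145, 0.045, 0.319, 0.028, 0, 0.1, 0.019, -0.213, 0.05, 0.478, 0.042, 0, 0.1, 0.024, -0.271, 0.064, 0.618, 0.054, 0, 0.1, 0.028, -0.318, 0.08, 0.737, 0.064, 0, 0.1, 0.032, -0.363, 0.093, 0.857, 0.075, 0, 0.1, 0.035, -0.406, 0.104, 0.976, 0.085, 0, 0.1]
}}

```text
time: 62.78
eef_pos: [0.4071, 0.2274, 0.1067]
ee_rot: [3.141, -0.45, 1.657]
contact_force: [0.1, 0.3, -2.8]
finger_gap: 0.217
grip_force: 118.8
```

Emit:
{"api": "jog_arm", "payload": {
  "motion": [0, 0, 0, 0, 0, 0, 0.1, 0, 0, 0, 0, 0, 0, 0.1, 0, 0, 0, 0, 0, 0, 0.1, 0, 0, 0, 0, 0, 0, 0.1]
}}

```text
time: 63.28
eef_pos: [0.4068, 0.2284, 0.1067]
ee_rot: [3.141, -0.448, 1.659]
contact_force: [0.1, -2.2, -2.3]
finger_gap: 0.212
grip_force: 118.9
```

Emit:
{"api": "jog_arm", "payload": {
  "motion": [0.002, -0.02, 0.012, 0.04, 0.003, 0, 0.1, 0.003, -0.037, 0.022, 0.08, 0.007, 0, 0.1, 0.005, -0.06, 0.05, 0.12, 0.01, 0, 0.1, 0.007, -0.083, 0.074, 0.159, 0.014, 0, 0.1, 0.01, -0.11, 0.11, 0.2, 0.017, 0, 0.1, 0.013, -0.148, 0.144, 0.239, 0.021, 0, 0.1, 0.013, -0.148, 0.144, 0.239, 0.021, 0, 0.1, 0.013, -0.148, 0.144, 0.239, 0.021, 0, 0.1]
}}

```text
time: 64.28
eef_pos: [0.4081, 0.2131, 0.1209]
ee_rot: [-3.141, -0.568, 1.657]
contact_force: [-0.6, -0.1, -2.6]
finger_gap: 0.217
grip_force: 118.8
```

```bash
python3 -c "
from prof import *
prof('s29');ice(snap('top','t29'),'top');print(get_state()['qpos'].round(2))"
```

```text
64.275 [0.4081 0.2131 0.1209] [-3.141 -0.568  1.657] [-0.6 -0.1 -2.6] (np.float64(-141.90706015427827), np.float64(120.87966262584816))
side [241, 292, 49, 47, 1267] [0.634 0.172 0.038]
side [363, 336, 18, 21, 254] [0.397 0.207 0.062]
slope 0.274 z at p=0 40.5 p range -29.3 69.9 568
top [205, 198, 51, 38, 895] [0.637 0.164 0.037]
[ 0.47  0.66 -0.91  2.2  -0.13  0.37 -0.09]
```

Emit:
{"api": "jog_arm", "payload": {
  "motion": [0, -0.03, 0.15, 0, 0, 0, 0.1, 0, -0.06, 0.4, 0, 0, 0, 0.1, 0, -0.06, 0.7, 0, 0, 0, 0.1, 0, -0.06, 0.85, 0, 0, 0, 0.1]
}}

```text
time: 64.88
eef_pos: [0.4083, 0.2073, 0.2069]
ee_rot: [3.141, -0.568, 1.658]
contact_force: [-0.6, -0.5, -3.2]
finger_gap: 0.215
grip_force: 118.9
```

Emit:
{"api": "jog_arm", "payload": {
  "motion": [0.08, -0.04, 0, 0, 0, 0, 0.1, 0.25, -0.13, 0, 0, 0, 0, 0.1, 0.5, -0.26, 0, 0, 0, 0, 0.1, 0.75, -0.4, 0, 0, 0, 0, 0.1]
}}

```text
time: 65.38
eef_pos: [0.4839, 0.1663, 0.2045]
ee_rot: [-3.139, -0.568, 1.656]
contact_force: [-0.2, -0.2, -2.8]
finger_gap: 0.215
grip_force: 118.8
```

Emit:
{"api": "jog_arm", "payload": {
  "motion": [0.25, -0.13, 0, 0, 0, 0, 0.1, 0.5, -0.26, 0, 0, 0, 0, 0.1, 0.75, -0.4, 0, 0, 0, 0, 0.1]
}}

```text
time: 65.75
eef_pos: [0.5589, 0.1262, 0.204]
ee_rot: [-3.139, -0.568, 1.656]
contact_force: [0.5, -0.4, -1.9]
finger_gap: 0.216
grip_force: 118.8
```

Emit:
{"api": "jog_arm", "payload": {
  "motion": [0.25, -0.13, 0, 0, 0, 0, 0.1, 0.5, -0.26, 0, 0, 0, 0, 0.1, 0.75, -0.4, 0, 0, 0, 0, 0.1, 0.91, -0.48, 0, 0, 0, 0, 0.1, 0.91, -0.48, 0, 0, 0, 0, 0.1]
}}

```text
time: 66.38
eef_pos: [0.6497, 0.0783, 0.2035]
ee_rot: [-3.139, -0.568, 1.655]
contact_force: [-1.5, 0.2, -3.3]
finger_gap: 0.216
grip_force: 118.8
```

```bash
python3 -c "
from ice import *
s=get_state();print(s['time'],s['qpos'].round(2),s['eef_pos'].round(4),s['ee_rot'].round(3),s['contact_force'])
ice(snap('side','s30'),'side')"
```

```text
66.375 [ 0.54  0.8  -0.81  1.5  -0.02  1.02  0.  ] [0.6497 0.0783 0.2035] [-3.139 -0.568  1.655] [-1.50525138  0.24516652 -3.33380105]
side [266, 237, 16, 16, 192] [0.641 0.074 0.144]
side [241, 292, 49, 47, 1274] [0.634 0.171 0.038]
```

Emit:
{"api": "jog_arm", "payload": {
  "motion": [-0.005, 0.06, -0.08, -0.25, -0.022, 0, 0.1, -0.01, 0.12, -0.17, -0.5, -0.044, 0, 0.1, -0.015, 0.18, -0.26, -0.757, -0.066, 0, 0.1]
}}

```text
time: 66.8
eef_pos: [0.6471, 0.0971, 0.1792]
ee_rot: [-3.141, -0.184, 1.657]
contact_force: [-1.1, 1.2, -1.6]
finger_gap: 0.212
grip_force: 118.7
```

Emit:
{"api": "jog_arm", "payload": {
  "motion": [-0.009, 0.1, -0.026, -0.17, -0.015, 0, 0.1, -0.018, 0.2, -0.052, -0.34, -0.03, 0, 0.1, -0.027, 0.3, -0.07, -0.5, -0.044, 0, 0.1, -0.036, 0.41, -0.09, -0.677, -0.059, 0, 0.1, -0.036, 0.41, -0.09, -0.677, -0.059, 0, 0.1, -0.036, 0.41, -0.09, -0.677, -0.059, 0, 0.1]
}}

```text
time: 67.55
eef_pos: [0.6436, 0.1378, 0.1703]
ee_rot: [-3.141, 0.151, 1.658]
contact_force: [0.2, -0.1, -2.2]
finger_gap: 0.215
grip_force: 118.7
```

Emit:
{"api": "jog_arm", "payload": {
  "motion": [0, -0.1, 0.4, 0, 0, 0, 0.1, 0, -0.1, 0.7, 0.3, 0.026, 0, 0.1, 0, -0.1, 0.7, 0.6, 0.052, 0, 0.1, 0, -0.1, 0.7, 0.84, 0.073, 0, 0.1, 0, -0.1, 0.7, 0.84, 0.073, 0, 0.1]
}}

```text
time: 68.18
eef_pos: [0.6445, 0.1234, 0.24]
ee_rot: [-3.14, -0.27, 1.65]
contact_force: [0.3, -1.2, -2.0]
finger_gap: 0.216
grip_force: 118.8
```

Emit:
{"api": "jog_arm", "payload": {
  "motion": [-0.4, 0.1, 0, 0, 0, 0, 0.1, -0.8, 0.2, 0, 0, 0, 0, 0.1, -0.8, 0.2, 0, 0, 0, 0, 0.1]
}}

```text
time: 68.55
eef_pos: [0.5616, 0.149, 0.2414]
ee_rot: [-3.141, -0.268, 1.66]
contact_force: [1.0, 0.4, -1.7]
finger_gap: 0.211
grip_force: 118.9
```

Emit:
{"api": "jog_arm", "payload": {
  "motion": [-0.4, 0, 0, 0, 0, 0, 0.1, -0.8, 0, 0, 0, 0, 0, 0.1, -0.8, 0, 0, 0, 0, 0, 0.1]
}}

```text
time: 68.92
eef_pos: [0.4824, 0.1479, 0.2412]
ee_rot: [-3.141, -0.268, 1.658]
contact_force: [0.9, 0.4, -1.5]
finger_gap: 0.214
grip_force: 118.9
```

```bash
python3 -c "
from ice import *
s=get_state();print(s['time'],s['qpos'].round(2),s['eef_pos'].round(4),s['ee_rot'].round(3),s['contact_force'])
im=snap('side','s31');ice(im,'side');top=snap('top','t31');ice(top,'top');print(coasters(top,120).tolist())
w=cloud(im)
# pan slope
d=w-s['eef_pos'];yaw=1.657;a=np.array([np.cos(yaw),np.sin(yaw),0]);b=np.array([-np.sin(yaw),np.cos(yaw),0])
p=(d@a)*1000;q=(d@b)*1000;z=w[...,2]*1000-s['eef_pos'][2]*1000
for lo in(-40,-25,25,35): print(lo,' '.join('%4d'%np.nanmedian(z[m]) if m.sum()>2 else '   .' for p0 in range(-60,90,10) for m in [(abs(p-p0)<5)&(abs(q-lo)<5)&(z<-20)&(z>-130)]))
"
```

```text
68.925 [ 0.32  0.39 -0.72  1.91 -0.    0.86 -0.27] [0.4824 0.1479 0.2412] [-3.141 -0.268  1.658] [ 0.9114467   0.4312529  -1.52959792]
side [241, 289, 49, 50, 1377] [0.633 0.167 0.04 ]
top [204, 198, 52, 34, 838] [0.638 0.17  0.041]
[[542.1, -204.4, 3.0, -2.7, 38.3, 73.1, 230.2], [545.3, -385.1, 1.5, -1.7, -142.4, 69.2, 98.1]]
-40    .  -48  -62  -63  -64  -67  -58  -66  -77  -77  -77  -78    .    .    .
-25    .  -71  -77  -77  -77  -77  -77  -77  -77  -77  -77  -78    .    .    .
25  -21  -52  -77  -77  -77  -77  -77  -77  -77  -77  -77  -77    .    .    .
35    .  -51  -76  -77  -77  -77  -77  -77  -77  -77  -77  -77    .    .    .
```

Seven cubes should be in the bowl, and the pan is level at this tool tilt. Next I turn the scoop and lay it on the rest.

Emit:
{"api": "jog_arm", "payload": {
  "motion": [-0.1, 0, 0, 0, 0, 0.36, 0.1, -0.2, 0, 0, 0, 0, 0.72, 0.1, -0.2, 0, 0, 0, 0, 1, 0.1]
}}

```text
time: 69.4
eef_pos: [0.4647, 0.148, 0.2409]
ee_rot: [-3.142, -0.27, 2.162]
contact_force: [0.4, -0.3, -1.4]
finger_gap: 0.216
grip_force: 119.0
```

Emit:
{"api": "jog_arm", "payload": {
  "motion": [-0.1, 0, 0, 0, 0, 0.36, 0.1, -0.2, 0, 0, 0, 0, 0.72, 0.1, -0.2, 0, 0, 0, 0, 1, 0.1]
}}

```text
time: 69.78
eef_pos: [0.4447, 0.1482, 0.2408]
ee_rot: [-3.141, -0.27, 2.662]
contact_force: [0.3, 0.4, -2.8]
finger_gap: 0.219
grip_force: 119.0
```

Emit:
{"api": "jog_arm", "payload": {
  "motion": [-0.1, -0.02, 0, 0, 0, 0.36, 0.1, -0.2, -0.03, -0.2, 0, 0, 0.72, 0.1, -0.2, -0.03, -0.5, 0, 0, 1, 0.1, -0.2, -0.03, -0.8, 0, 0, 1, 0.1, -0.2, -0.03, -0.8, 0, 0, 1, 0.1]
}}

```text
time: 70.4
eef_pos: [0.4239, 0.1451, 0.1596]
ee_rot: [-3.141, -0.273, -3.127]
contact_force: [-0.2, -0.5, -1.1]
finger_gap: 0.214
grip_force: 118.7
```

Emit:
{"api": "jog_arm", "payload": {
  "motion": [0, 0, 0, 0, 0, 0.08, 0.1, 0, 0, -0.2, 0, 0, 0.08, 0.1, 0, 0, -0.2, 0, 0, 0.08, 0.1]
}}

```text
time: 70.78
eef_pos: [0.4237, 0.1447, 0.14]
ee_rot: [-3.141, -0.271, -3.087]
contact_force: [0.1, -0.0, -1.0]
finger_gap: 0.214
grip_force: 118.9
```

```bash
python3 -c "
from ice import *
s=get_state();print(s['time'],s['qpos'].round(2),s['eef_pos'].round(4),s['ee_rot'].round(3),s['contact_force'])
im=snap('side','s32');w=cloud(im);top=snap('top','t32');wt=cloud(top)
d=wt-s['eef_pos']; z=wt[...,2]*1000
yaw=3.2;a=np.array([np.cos(yaw),np.sin(yaw),0]);b=np.array([-np.sin(yaw),np.cos(yaw),0])
for W in (wt,w):
  d=W-s['eef_pos'];p=(d@a)*1000;q=(d@b)*1000;z=W[...,2]*1000
  for lo in(-40,-25,25,40): print(lo,' '.join('%4d'%np.nanmedian(z[m]) if m.sum()>2 else '   .' for p0 in range(-100,100,10) for m in [(abs(p-p0)<5)&(abs(q-lo)<6)]))
"
```

```text
70.775 [ 0.27  0.69 -0.95  1.9   0.45  1.1   0.73] [0.4237 0.1447 0.14  ] [-3.141 -0.271 -3.087] [ 0.05058527 -0.03734458 -1.02264294]
-40  494  506  514  519  504  499  492    .    .    .    .    .    .    .    .    .    .    .    .    2
-25  502  506  515  525  530  507  500  488    .    .    .    .    .    .    .    .    .    .    .    .
25  523  531  538  544  547  549  550  546  543  538    .    .    .    .    .    .    .    .    .    .
40  523  536  545  551  557  561  563  563  561  556  550    .    .    .    .    .    .    .    .    .
-40  400  384  363  365  504  388  388  344  264    5   79    4    7    7   60   60    4    5    1    0
-25  401  331   13  522  527  515  499  420  363  275  164   60    6   60   60    6    4    4    1    0
25  513  509  538  544  548  549  549  548  544  528  500  480   62   62   62   62    4    4    0    0
40  497  532  544  552  558  560  562  562  561  556  541  520   62   61   62   61    4    4    1    0
```

Emit:
{"api": "jog_arm", "payload": {
  "motion": [0, 0, -0.2, 0, 0, 0, 0.1, 0, 0, -0.4, 0, 0, 0, 0.1, 0, 0, -0.5, 0, 0, 0, 0.1, 0, 0, -0.54, 0, 0, 0, 0.1, 0, 0, -0.55, 0, 0, 0, 0.1]
}}

```text
time: 71.5
eef_pos: [0.424, 0.1452, 0.0858]
ee_rot: [-3.141, -0.27, -3.086]
contact_force: [1.1, -0.3, -1.6]
finger_gap: 0.214
grip_force: 118.9
```

Emit:
{"api": "jog_arm", "payload": {
  "motion": [0, 0, 0, 0, 0, 0, 0.4, 0, 0, 0, 0, 0, 0, 0.7, 0, 0, 0, 0, 0, 0, 1, 0, 0, 0, 0, 0, 0, 1, 0, 0, 0, 0, 0, 0, 1, 0, 0, 0, 0, 0, 0, 1]
}}

```text
time: 72.25
eef_pos: [0.424, 0.145, 0.0859]
ee_rot: [-3.141, -0.27, -3.086]
contact_force: [-0.1, 0.7, -0.3]
finger_gap: 0.995
grip_force: 0.0
```

Emit:
{"api": "jog_arm", "payload": {
  "motion": [0, 0, 0.3, 0, 0, 0, 1, 0, 0, 0.8, 0, 0, 0, 1, 0, 0, 1, 0, 0, 0, 1]
}}

```text
time: 72.62
eef_pos: [0.4245, 0.1455, 0.1879]
ee_rot: [3.141, -0.268, -3.086]
contact_force: [0.6, 0.4, -0.3]
finger_gap: 0.997
grip_force: 0.0
```

Emit:
{"api": "jog_arm", "payload": {
  "motion": [0, -0.4, 0.2, 0.015, -0.27, 0, 1, 0.2, -0.9, 0.2, 0.03, -0.535, -0.3, 1, 0.2, -0.9, 0.2, 0.03, -0.535, -0.6, 1, 0.2, -0.9, 0.2, 0.03, -0.535, -0.8, 1]
}}

```text
time: 73.12
eef_pos: [0.4438, 0.0539, 0.2059]
ee_rot: [3.089, -0.009, 2.796]
contact_force: [0.2, 0.6, -0.4]
finger_gap: 0.996
grip_force: 0.0
```

```bash
python3 -c "
from ice import *
s=get_state();print(s['time'],s['qpos'].round(2),s['eef_pos'].round(4),s['ee_rot'].round(3))
im=snap('side','s33');ice(im,'side');top=snap('top','t33');ice(top,'top')
h=cv2.cvtColor(top['color'],cv2.COLOR_RGB2HSV)
v=h[...,2][236:282,316:370]
for r in v[::2]: print(''.join('#' if x<75 else '+' if x<112 else '.' for x in r))
w=cloud(im);b=(w[...,0]>.3)&(w[...,0]<.52)&(w[...,1]>.06)&(w[...,1]<.24)
m=b&(w[...,2]>.09)&(w[...,2]<.14); print('bar',m.sum(),rect(w[m][:,:2]),np.nanpercentile(w[m][:,2],[5,50,95]))
"
```

```text
73.125 [ 0.55  0.4  -0.96  2.05  0.37  0.86  0.61] [0.4438 0.0539 0.2059] [ 3.089 -0.009  2.796]
side [241, 289, 49, 50, 1389] [0.633 0.167 0.039]
top [204, 198, 52, 38, 909] [0.636 0.164 0.04 ]
+.....................................................
+.....................................................
+.....................................................
+.....................................................
+............................................+++##++++
+..................+##############################+++.
+.................++##+..................+..++#+##+++.
..................++##+.++.............+.....+#+##++..
+.................++##+.............++.......+####+...
..................++###+............++........####+..+
+.................++###+.+++....+..+....++...+####+...
+.................++##+........+++.+...+.....+####+...
..................++###...+.........+........+####+...
..................++##+.....+...++...........+####+...
..................++##+.......+++.......++++.+####+...
..................++##+.....++.++......+....++###++...
..................++##++......................#####+++
..................++###+++++++++++++++++++#+++########
...................+++##++++..++++++++++++............
......................................................
......................................................
......................................................
......................................................
bar 766 (array([436.2, 148.5]), array([99.9, 22.7]), 4.1) [0.09533822 0.11416431 0.11753038]
```

```bash
python3 -c "
from h import *
import numpy as np
A=np.load('pics/t2.npz');B=np.load('pics/t33.npz')
for n,im in(('t2',A),('t33',B)):
  V=cv2.cvtColor(im['color'],cv2.COLOR_RGB2HSV)[...,2]
  print(n,V[250:267,325:470].mean(0).astype(int).tolist())
s=np.load('pics/s33.npz');w=cloud(s)
m=(w[...,0]>.375)&(w[...,0]<.47)&(w[...,1]>.165)&(w[...,1]<.18)&(w[...,2]<.02)
p=w[m];c=np.linalg.lstsq(np.c_[p[:,:2],np.ones(len(p))],p[:,2],rcond=None)[0];print('pan',len(p),c.round(3),p[:,2].mean().round(4))
for y0 in (.11,.125,.165,.18): print(y0,[int(1000*np.nanmedian(w[...,2][k])) if k.sum()>2 else None for x0 in np.arange(.34,.52,.01) for k in [(abs(w[...,0]-x0)<.004)&(abs(w[...,1]-y0)<.004)]])
"
```

```text
t2 [92, 87, 84, 50, 65, 91, 120, 118, 117, 115, 114, 114, 115, 112, 113, 116, 117, 120, 118, 119, 119, 115, 115, 117, 119, 117, 114, 112, 74, 69, 113, 146, 145, 146, 140, 89, 82, 66, 52, 71, 105, 119, 118, 117, 115, 113, 114, 114, 112, 113, 116, 117, 119, 117, 119, 118, 115, 115, 117, 120, 115, 114, 113, 64, 73, 122, 147, 144, 115, 86, 83, 65, 42, 69, 100, 119, 117, 117, 115, 114, 114, 115, 112, 112, 115, 116, 118, 117, 118, 118, 114, 114, 117, 119, 116, 113, 111, 74, 79, 132, 149, 148, 147, 148, 147, 125, 90, 82, 39, 52, 72, 104, 118, 117, 117, 115, 113, 115, 114, 112, 113, 115, 116, 117, 115, 118, 117, 114, 114, 117, 119, 112, 111, 106, 54, 69, 121, 117, 119, 119, 113, 96, 88, 88, 87]
t33 [148, 148, 148, 148, 148, 148, 148, 150, 144, 93, 86, 69, 60, 75, 113, 119, 119, 119, 119, 117, 118, 117, 115, 116, 117, 119, 118, 116, 120, 119, 116, 117, 120, 121, 117, 115, 105, 69, 65, 40, 70, 95, 122, 120, 120, 118, 117, 116, 118, 114, 114, 117, 119, 122, 120, 121, 122, 117, 117, 119, 122, 120, 115, 114, 81, 71, 115, 149, 119, 88, 85, 67, 44, 70, 102, 121, 120, 120, 118, 116, 117, 118, 114, 115, 118, 119, 121, 119, 121, 121, 116, 117, 119, 122, 119, 116, 114, 76, 80, 134, 152, 150, 150, 151, 150, 127, 92, 84, 40, 53, 74, 106, 120, 119, 119, 117, 116, 117, 117, 114, 116, 117, 119, 120, 118, 120, 120, 116, 116, 119, 121, 115, 113, 109, 55, 71, 124, 119, 121, 122, 116, 98, 90, 90, 89]
pan 133 [ 0.001  0.082 -0.008] 0.0068
0.11 [0, 8, 3, 5, 6, 6, 6, 6, 6, 531, 529, 531, 325, 308, 19, None, 6, 1]
0.125 [0, 11, 4, 4, 7, 6, 6, 7, 6, 6, 5, 6, 277, 7, 23, 4, 8, 0]
0.165 [0, 5, 4, 5, 6, 6, 7, 6, 6, None, None, None, None, None, 77, 4, 11, 0]
0.18 [0, 4, 4, 5, 7, 7, 6, 6, None, None, None, None, None, None, 3, 5, 12, 1]
```

The scoop is flat on its rest. Coaster A has slid about 22 mm toward C, still square. I move it back.

Emit:
{"api": "jog_arm", "payload": {
  "motion": [0.3, -0.4, -0.2, -0.105, 0.019, 0, 1, 0.5, -0.9, -0.5, -0.105, 0.019, 0, 1, 0.5, -0.9, -0.5, -0.105, 0.019, 0, 1]
}}

```text
time: 73.6
eef_pos: [0.4936, -0.0378, 0.1533]
ee_rot: [-3.14, -0.004, 2.801]
contact_force: [0.6, 0.9, 1.0]
finger_gap: 1.0
grip_force: 0.0
```

Emit:
{"api": "jog_arm", "payload": {
  "motion": [0.2, -0.3, 0, 0, 0, -0.36, 1, 0.45, -0.94, 0, 0, 0, -0.72, 1, 0.45, -0.94, 0, 0, 0, -1, 1]
}}

```text
time: 73.97
eef_pos: [0.5396, -0.1321, 0.1554]
ee_rot: [-3.141, -0.0, 2.295]
contact_force: [0.1, 1.0, 0.1]
finger_gap: 0.999
grip_force: 0.0
```

Emit:
{"api": "jog_arm", "payload": {
  "motion": [0, 0, 0, 0, 0, -0.36, 1, 0, 0, 0, 0, 0, -0.72, 1, 0, 0, 0, 0, 0, -1, 1]
}}

```text
time: 74.35
eef_pos: [0.539, -0.1279, 0.1559]
ee_rot: [-3.141, -0.001, 1.8]
contact_force: [0.2, 0.4, 0.6]
finger_gap: 0.999
grip_force: 0.0
```

Emit:
{"api": "jog_arm", "payload": {
  "motion": [0, 0, 0, 0, 0, -0.36, 1, 0, 0, 0, 0, 0, -0.42, 1, 0, 0, 0, 0, 0, -0.42, 1]
}}

```text
time: 74.72
eef_pos: [0.539, -0.1284, 0.1559]
ee_rot: [-3.141, -0.001, 1.597]
contact_force: [0.5, -0.2, -0.0]
finger_gap: 1.0
grip_force: 0.0
```

```bash
python3 -c "
from h import *
s=get_state();print(s['time'],s['qpos'].round(2),s['eef_pos'].round(4),s['ee_rot'].round(3))"
```

```text
74.725 [ 0.5   0.55 -0.51  1.84  0.35  0.84 -0.16] [ 0.539  -0.1284  0.1559] [-3.141e+00 -1.000e-03  1.597e+00]
```

Emit:
{"api": "jog_arm", "payload": {
  "motion": [0, -0.015, -0.5, 0, 0, -0.02, 1, 0, -0.015, -1, 0, 0, -0.02, 1, 0, -0.015, -1, 0, 0, -0.02, 1]
}}

```text
time: 75.1
eef_pos: [0.5371, -0.1297, 0.0535]
ee_rot: [-3.136, -0.002, 1.585]
contact_force: [-0.1, -0.0, 1.1]
finger_gap: 0.997
grip_force: 0.0
```

Emit:
{"api": "jog_arm", "payload": {
  "motion": [0, 0, -0.2, 0, 0, 0, 1, 0, 0, -0.35, 0, 0, 0, 1, 0, 0, -0.415, 0, 0, 0, 1, 0, 0, -0.415, 0, 0, 0, 1]
}}

```text
time: 75.6
eef_pos: [0.539, -0.1304, 0.0144]
ee_rot: [-3.141, -0.001, 1.582]
contact_force: [1.0, 0.2, 0.0]
finger_gap: 0.999
grip_force: 0.0
```

Emit:
{"api": "jog_arm", "payload": {
  "motion": [0, 0, 0, 0, 0, 0, 0.6, 0, 0, 0, 0, 0, 0, 0.6, 0, 0, 0, 0, 0, 0, 0.6, 0, 0, 0, 0, 0, 0, 0.6, 0, 0, 0.1, 0, 0, 0, 0.6, 0, 0, 0.2, 0, 0, 0, 0.6],
  "force": 25
}}

```text
time: 76.35
eef_pos: [0.5391, -0.1304, 0.0353]
ee_rot: [3.142, -0.0, 1.582]
contact_force: [0.1, -0.4, -0.9]
finger_gap: 0.812
grip_force: 29.2
```

Emit:
{"api": "jog_arm", "payload": {
  "motion": [0.02, 0.1, 0, 0, 0, 0, 0.6, 0.045, 0.21, 0, 0, 0, 0, 0.6, 0.045, 0.21, -0.1, 0, 0, 0, 0.6, 0.045, 0.21, -0.195, 0, 0, 0, 0.6, 0.045, 0.21, -0.195, 0, 0, 0, 0.6]
}}

```text
time: 76.97
eef_pos: [0.543, -0.1095, 0.0137]
ee_rot: [-3.14, -0.001, 1.582]
contact_force: [0.2, -0.1, -0.2]
finger_gap: 0.81
grip_force: 32.1
```

Emit:
{"api": "jog_arm", "payload": {
  "motion": [0, 0, 0, 0, 0, 0, 1, 0, 0, 0, 0, 0, 0, 1, 0, 0, 0, 0, 0, 0, 1, 0, 0, 0.4, 0, 0, 0, 1, 0, 0, 0.9, 0, 0, 0, 1, 0, 0, 1, 0, 0, 0, 1]
}}

```text
time: 77.72
eef_pos: [0.5448, -0.1097, 0.1177]
ee_rot: [3.138, 0.0, 1.581]
contact_force: [0.0, -0.3, -0.7]
finger_gap: 1.006
grip_force: 0.0
```

Emit:
{"api": "jog_arm", "payload": {
  "motion": [-0.3, 0.3, 0.6, 0, 0, 0, 1, -0.8, 0.8, 1, 0, 0, 0, 1, -0.8, 0.8, 1, 0, 0, 0, 1]
}}

```text
time: 78.1
eef_pos: [0.4623, -0.028, 0.2161]
ee_rot: [3.141, 0.0, 1.583]
contact_force: [0.9, -0.9, 0.0]
finger_gap: 1.003
grip_force: 0.0
```

Emit:
{"api": "jog_arm", "payload": {
  "motion": [-0.3, 0.3, 0, 0, 0, 0, 1, -0.6, 0.8, 0, 0, 0, 0, 1, -0.6, 0.8, 0, 0, 0, 0, 1]
}}

```text
time: 78.47
eef_pos: [0.4019, 0.0529, 0.2149]
ee_rot: [-3.142, -0.0, 1.586]
contact_force: [0.4, 0.1, 0.6]
finger_gap: 0.998
grip_force: 0.0
```

```bash
python3 -c "
from ice import *
s=get_state();print(s['time'],s['eef_pos'].round(4))
B=snap('top','t34');ice(B,'top');ice(snap('side','s34'),'side');V=cv2.cvtColor(B['color'],cv2.COLOR_RGB2HSV)[...,2]
print(V[250:267,325:470].mean(0).astype(int).tolist())
for c in (333,345,370,380,403,416,440,452): print(c,V[236:280,c-2:c+3].mean(1).astype(int).tolist())
"
```

```text
78.475 [0.4019 0.0529 0.2149]
top [204, 198, 52, 38, 918] [0.636 0.165 0.04 ]
side [241, 289, 49, 50, 1403] [0.633 0.167 0.04 ]
[144, 93, 85, 61, 63, 80, 123, 120, 119, 117, 116, 115, 117, 114, 113, 116, 118, 120, 120, 119, 121, 118, 117, 117, 120, 119, 114, 115, 102, 63, 92, 149, 147, 145, 146, 145, 120, 89, 82, 41, 67, 92, 121, 120, 119, 117, 115, 115, 117, 113, 113, 116, 118, 121, 119, 120, 120, 116, 116, 118, 121, 119, 114, 113, 81, 70, 112, 147, 118, 88, 84, 66, 43, 70, 101, 120, 119, 119, 117, 115, 115, 117, 114, 114, 117, 118, 120, 118, 119, 120, 116, 116, 118, 120, 118, 115, 113, 75, 80, 133, 151, 149, 149, 150, 149, 126, 91, 83, 40, 52, 73, 105, 119, 118, 118, 116, 115, 116, 116, 114, 114, 116, 118, 119, 117, 119, 119, 115, 116, 118, 120, 114, 112, 108, 55, 70, 123, 118, 120, 121, 115, 97, 89, 89, 88]
333 [135, 137, 136, 136, 139, 143, 128, 84, 65, 112, 120, 116, 113, 116, 124, 125, 114, 106, 114, 124, 124, 117, 115, 120, 119, 117, 124, 126, 119, 117, 118, 100, 68, 57, 114, 146, 153, 155, 153, 151, 153, 154, 152, 153]
345 [136, 139, 139, 136, 137, 141, 121, 80, 66, 111, 121,
[... 785 characters left out ...]
52, 155, 157, 156, 156, 157, 153, 150]
416 [133, 134, 143, 146, 146, 150, 145, 122, 82, 69, 109, 122, 119, 111, 112, 123, 126, 122, 114, 112, 113, 116, 122, 122, 120, 121, 119, 113, 112, 117, 121, 121, 101, 68, 53, 104, 146, 155, 157, 154, 154, 155, 153, 151]
440 [135, 132, 140, 147, 149, 147, 144, 128, 83, 65, 109, 120, 118, 118, 117, 122, 125, 116, 104, 110, 121, 125, 121, 116, 117, 115, 114, 119, 119, 113, 111, 116, 111, 75, 59, 98, 146, 157, 158, 158, 156, 156, 156, 155]
452 [137, 133, 137, 144, 147, 147, 150, 148, 100, 68, 100, 117, 119, 114, 111, 115, 121, 120, 113, 111, 115, 116, 119, 120, 119, 123, 124, 118, 113, 115, 120, 124, 125, 83, 57, 87, 149, 160, 159, 159, 158, 156, 158, 158]
```

```bash
python3 -c "
from ice import *
im=np.load('pics/t34.npz');w=cloud(im);h=cv2.cvtColor(im['color'],cv2.COLOR_RGB2HSV)
m=(h[...,0]>78)&(h[...,0]<108)&(h[...,1]>15)&(h[...,2]>80)&(w[...,1]>.06)&(w[...,1]<.5)&(w[...,0]>.2)&(w[...,2]<.3)
p=w[m];r=np.hypot(p[:,0]-.6416,p[:,1]-.1643);print(r.max(),np.nanpercentile(p[:,2],[1,50,99]))
print(finish_job())"
```

```text
0.3399885672929268 [0.00101556 0.03910907 0.07299046]
the job is handed in; nothing more can be done
None
```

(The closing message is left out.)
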